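# Clear the lane and load the spacer past the one-way pawl

## Robot

A 7-joint arm with a two-finger parallel gripper is mounted at the origin on a cart in front of the work surface, level with it; the furniture and walls round the work are solid. World frame = base frame: x ahead of the robot, y to its left, z up, the work surface at z = 0. Lengths are in m, angles in rad, forces in N, time in s.
With the tool pointing down it reaches from about 0.4 to 0.925 m from the base axis. Payload 4.1 kg.
Tool frame: the origin (TCP) lies at the very end of the fingers, on their centre line; the grasp point (between the pads) lies 19 mm behind it (bot.grasp_offset is the distance from the TCP to the grasp point, in m); z points along the fingers, y is the direction in which the jaws open and shut (so a half turn about z gives the same grasp; the last joint's range is limited). The gripper opens to 85 mm and grips with 20 to 120 N. Pads are 22 mm wide; open, the fingers measure 114 mm over their backs; the gripper's body (76 mm by 85 mm) begins 54 mm behind the grasp point. The pads swing forward as they close: fully open they stand 13 mm farther back than shut.
Start: joints at [1.015, 0.398, 0.045, 1.537, -0.019, 1.207, -0.051], TCP at [0.287, -0.583, 0.231] pointing down, gripper open.
Joint ranges: [-2.82, 2.82], [-0.49, 2.23], [-1.37, 1.46], [0, 2.46], [-1.36, 4.5], [0.23, 2], [-2.94, 2.94]. Speed limits (rad/s): [2.57, 2.57, 3.14, 3.14, 3.14, 3.14, 3.14].

## Interface

Orientations are given as a unit quaternion [x, y, z, w].
In Python, from bench import bot gives the robot as it stands.
- The arm moves only by the tool step_arm, never from a script. Its argument "commands" is a list of rows, each a list of 7 numbers: the opening in per cent of the stroke, from 0 (shut) to 100 (fully open), then the shift along the tool's x, y, z in cm, then the turn, a rotation vector about the tool's x, y, z in degrees. In form: [[hand, tx, ty, tz, ax, ay, az], ...]. A call has 1 to 8 rows; each row shifts and turns the pose as measured when the row begins, along the tool's axes as they then stand; what a row does not reach is not made up. A row lasts 1/8 s, in which the tool goes at most 62.5 mm and 10.7 degrees, less where a joint would pass 70% of its speed; a pose out of reach is approached as far as the arm can. A call with a gripper value outside its range is refused whole. The fingers move at their own pace and stop on an object; "newtons" is the grip in N (left out, the last holds). Time passes only in rows, so rows that do not move let the fingers close. It gives the time, the measured TCP pose, the force and the opening at its end, in the units of the state.
- bot.observe(): the state, without advancing time (a new reading comes with each control period).
- bot.camera(name): name is "scene" or "top"; returns the picture (480x640x3 uint8, red, green, blue); there is no depth.
- bot.camera_params(name): a dict with "intrinsics" (3x3 intrinsics, pixels), "rvec" (rotation vector, rad) and "tvec" (3), from world to camera coordinates, as OpenCV has them. Camera axes: x right, y down, z forward; pixel columns grow to the right and rows downward; lengths in m; the calibration is good to about 2 mm. A picture is of the moment at which its call begins. camera_params takes no time and is no camera call.
- bot.close_job(): hands the job in, once; it reports no verdict.
The state is a dict: "time_s": time; "qpos": joint angles; "dq": joint speeds; "effort": joint torques, N m; "position": TCP position; "tool_rot": TCP orientation; "wrist_force": force on the tool from outside, world axes, zero at the start; "torque": the same for the moment, N m; "width": finger opening in m.
Only numpy, scipy, OpenCV 4.12 (cv2) and the standard library are available. Lean on these libraries where they do the work, as an engineer would, in place of code of your own. Each camera call takes 0.05 s, during which the arm holds its last target.

## Task

The marker pen has been left lying across the lane of the blue loading fixture: stand it in the green pen pot first. Then lay the aluminium spacer block lengthwise in the lane and push it all the way in under the clear guard, until the sprung orange pawl has snapped shut behind it. Leave the pot upright and do not disturb the heat sink, the capacitor or the silver knob.

Things in the scene. Friction and masses are not known exactly. Their poses are not given: they have to be found in the camera images.
- fixture: One-way loading fixture, fixed: 6 mm aluminium base, blue walls. Origin on its underside, on the lane's centre line at the pawl's stop face; x = inwards along the lane (the way the block is pushed), y = left, z up. Lane 35 mm wide, open above, floor at z = 6 mm, walls 6 mm thick with tops at z = 16 mm; the left wall is missing from x = -52 to +5 mm, where the pawl stands.
- lane_mouth (a point): Open outer end of the lane, on its floor and centre line: fixture x = -130, z = 6 mm. The base is 50 mm wide from here to x = -15 mm, then 100 mm.
- nest (a point): Where the centre of the block's underside should finally lie: fixture x = 25, y = 0, z = 6 mm, with 2.5 mm play inwards and outwards. The nest has cheeks to |y| = 33 mm, an end stop at x = 50 mm and a steel cover over x = 7 to 59 mm, underside at z = 28.5, top at 31.5 mm, so the block can enter only along the lane.
- guard_edge (a point): Middle of the orange front edge of the clear guard plate: fixture x = -26, z = 77 mm. The plate spans x = -26 to 71 mm, |y| under 50 mm, z = 74 to 80 mm, on posts at x = 45, y = +-41 mm. It overhangs the lane, so a finger pushing the block home must lean back at least 27 degrees from vertical (40 is good) to pass under the edge.
- pawl (a joint): Sprung orange pawl in the lane's left wall on an upright pin at fixture x = -40, y = 26.5 mm, z = 6.6 to 17 mm. 0 = shut, tip 10 mm into the lane; grows as it is pushed aside (stop 0.5 rad). Spring: 1 N at the tip shut, 1.6 N at 0.25 rad. A block moving inwards swings it aside 0.13 to 0.25 rad along its slope; once past, the pawl's flat face at x = 0 blocks the way back.
- pawl_tip (a point): Inner corner of the pawl's stop face; shut, at fixture x = 0, y = +7.5 mm.
- spacer_block: Plain aluminium spacer block, 30 (x) by 45 (y) by 20 mm, 0.12 kg or so; origin at the centre of its underside. Starts flat on the pad, to the left or the right of the fixture. It fits the lane with its y axis along the lane, either way round. Home, its origin lies at fixture x = 22.5 to 27.5 mm, z = 6 mm.
- marker_pen: White and red marker pen, 135 mm long along its y axis, 16 mm thick, about 15 g; starts lying level across the two lane walls near the mouth, its ends standing out over both sides.
- pen_mid (a point): Centre of the marker pen, on its axis, midway along it.
- pen_pot: Green plastic pen pot, round, open above, standing loose left or right of the fixture, 0.25 kg; origin under its centre, z up. 100 mm high, outside diameter 72 to 74 mm, inside about 67 mm, inner floor 6 mm up.
- pot_mouth (a point): Centre of the pen pot's mouth, at rim height (100 mm).
- heat_sink: Black finned heat sink 30 x 40 x 22 mm, loose, near one end of the spacer block; origin under its centre. Leave alone.
- spare_cap: Black upright capacitor, 26 mm diameter, 35 mm high, loose, near the other end of the spacer block; origin under its centre. Leave alone.
- spare_knob_silver: Silver knob, 28 mm diameter, 20 mm high, loose, beside the fixture's right side; origin under its centre. Leave alone.
There are look-alikes about, which are no part of the job. What is meant by the spacer_block is not pink or purple, and is the smaller of those in its own colour.

How it is judged:
By the outcome, as a careful person would: the job done as asked, in the order asked, and still so for the second after the job is handed in, with the robot touching nothing.
It also fails if it takes over 67 s, if anything falls off the work surface, if the arm or the gripper's body presses on something with over 40 N, if the wrist force passes 120 N, or if a joint passes its speed limit or range.

## Working session

There is one attempt and no reset: what is moved stays moved. The work goes in short steps, Python scripts to look and compute and a tool call to move; the robot and the scene stay as the last step left them, time stands still between calls to the robot, and variables do not carry over. Pictures are saved under pics/ and viewed, and the job is handed in when it is done.

Besides the shell and the picture viewer there is one more tool, called after "Request:" as a command line: name --pt "numbers of a row" for each row, then --argument value for the rest. step_arm: Moves the arm, as the interface text tells. Its arguments: {"type":"object","properties":{"commands":{"type":"array"},"newtons":{"type":"number"}},"required":["commands"]}

```bash
ls; mkdir -p pics
python3 - <<'E'
from bench import bot
import cv2,json
print(bot.observe())
for n in("scene","top"):
    im=bot.camera(n); cv2.imwrite(f"pics/{n}0.png",im[:,:,::-1]); print(n,bot.camera_params(n))
E
```

```text
pics
{'time_s': 0.0, 'qpos': array([ 1.01500034,  0.39918314,  0.04502534,  1.53790458, -0.01873179,
        1.20689619, -0.05071335]), 'dq': array([-0.00111131,  0.00014401,  0.00016809, -0.00060776,  0.00060361,
        0.00055986, -0.00072528]), 'effort': array([-4.69556453e-04, -4.75131190e+01,  1.36467688e+00, -2.54224795e+01,
        1.16153969e-02,  9.38551122e-03,  5.06292565e-06]), 'position': array([ 0.28644559, -0.5827595 ,  0.23025808]), 'tool_rot': array([ 9.74019158e-01,  2.26463484e-01, -2.72773715e-04, -9.46284539e-04]), 'wrist_force': array([0.32121108, 0.08418557, 0.0470845 ]), 'torque': array([ 0.03257796,  0.02171233, -0.04620613]), 'width': 0.08521028507005339}
scene {'intrinsics': array([[468.72177573,   0.        , 313.82165178],
       [  0.        , 468.72177573, 230.78549701],
       [  0.        ,   0.        ,   1.        ]]), 'rvec': array([ 0.87856926, -2.32449476,  1.29629678]), 'tvec': array([0.53836403, 0.27031683, 0.88882633])}
top {'intrinsics': array([[476.14735793,   0.        , 320.87214008],
       [  0.        , 476.14735793, 247.04345584],
       [  0.        ,   0.        ,   1.        ]]), 'rvec': array([ 2.17907256, -2.11408939,  0.12323237]), 'tvec': array([0.09535895, 0.6715078 , 1.05905227])}
```

View pics/scene0.png

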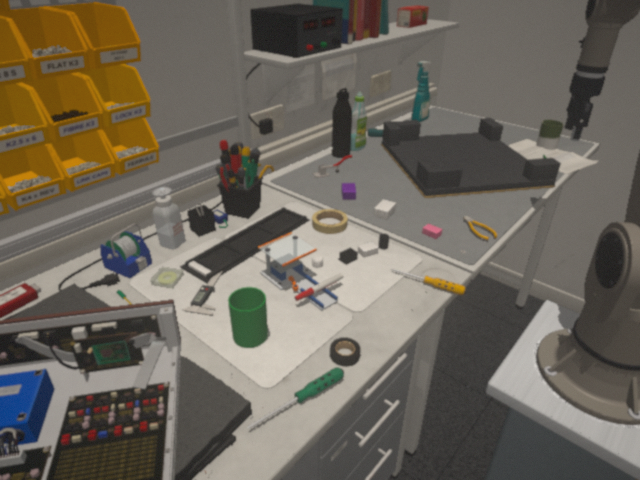

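View pics/top0.png

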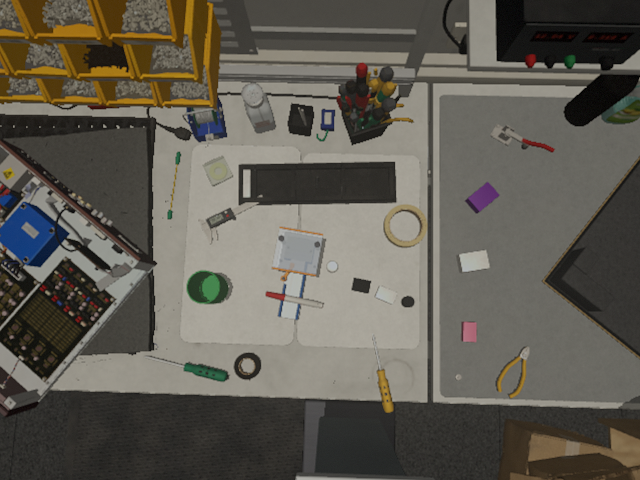

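The top view shows two silver/white blocks, one at (384,295) between the heat sink (361,285) and the capacitor (407,301), and a larger one at (474,261) on the grey mat. Purple (482,197) and pink (469,331) are ruled out by colour. The smaller one at (384,295) fits, and I'll confirm it in a crop.

Run:
```python
import cv2
t=cv2.imread("pics/top0.png"); s=cv2.imread("pics/scene0.png")
def c(im,x0,y0,w,h,k,n): cv2.imwrite(n,cv2.resize(im[y0:y0+h,x0:x0+w],None,fx=k,fy=k,interpolation=cv2.INTER_CUBIC))
c(t,340,240,150,75,5,"pics/c1.png")
c(t,255,220,100,110,5,"pics/c2.png")
c(t,180,262,60,55,8,"pics/c3.png")
c(s,220,220,180,130,4,"pics/c4.png")
```

```text
(no output)
```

View pics/c1.png

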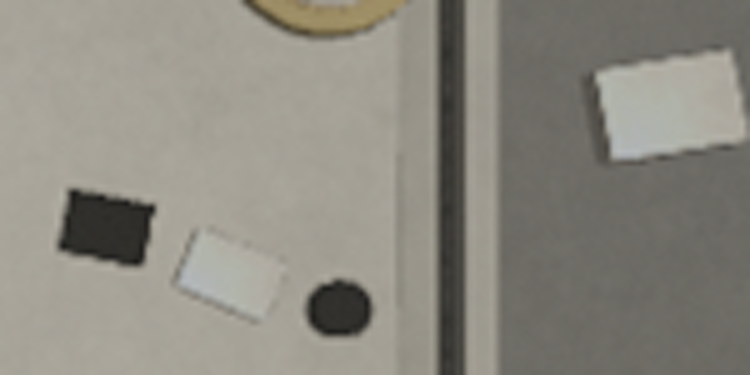

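View pics/c2.png

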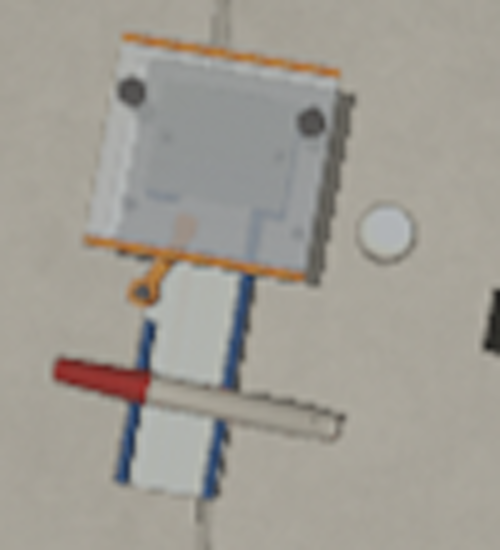

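View pics/c3.png

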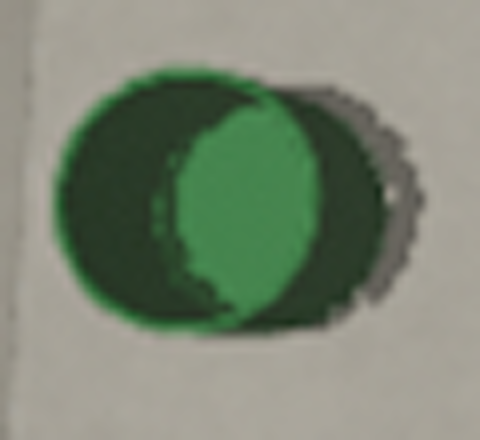

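View pics/c4.png

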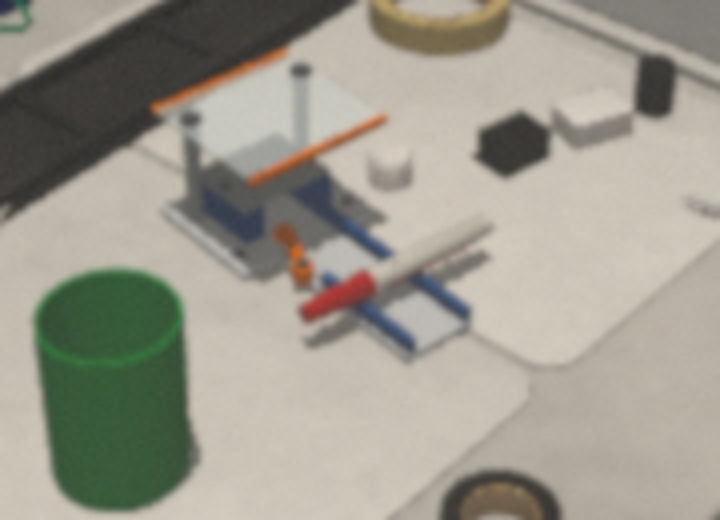

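The crop confirms it: the smaller silver block lies between the heat sink and the capacitor, and the look-alike at (474,261) is clearly larger. Now I'll measure poses.

```bash
cat > h.py <<'E'
import numpy as np,cv2
from bench import bot
from scipy.optimize import least_squares
from scipy.spatial.transform import Rotation as R
P={n:bot.camera_params(n) for n in("scene","top")}
def proj(n,X): 
    p=P[n]; return cv2.projectPoints(np.atleast_2d(np.array(X,float)),p["rvec"],p["tvec"],p["intrinsics"],None)[0][:,0]
def unproj(n,uv,z):
    p=P[n];Rm=cv2.Rodrigues(p["rvec"])[0];c=-Rm.T@p["tvec"]
    d=Rm.T@np.linalg.inv(p["intrinsics"])@np.array([uv[0],uv[1],1.]);return c+d*(z-c[2])/d[2]
def crop(n,u,v,x0,y0,k): return ((u+.5)/k-.5+x0,(v+.5)/k-.5+y0)
def fitpose(obs,x0):
    # obs: (cam,(u,v),(x,y,z) local) -> x,y,yaw
    def f(p):
        c,s=np.cos(p[2]),np.sin(p[2]);r=[]
        for n,uv,X in obs:
            w=[p[0]+c*X[0]-s*X[1],p[1]+s*X[0]+c*X[1],X[2]]
            r+=list(proj(n,w)[0]-uv)
        return np.array(r)
    s=least_squares(f,x0,loss="soft_l1"); return s.x,f(s.x).reshape(-1,2)
E
python3 - <<'E'
from h import *
T=lambda u,v:crop("top",u,v,255,220,5); S=lambda u,v:crop("s",u,v,220,220,4)
obs=[("top",T(85,240),(-.026,.05,.078)),("top",T(308,277),(-.026,-.05,.078)),
("top",T(123,37),(.071,.05,.08)),("top",T(340,73),(.071,-.05,.08)),
("top",T(117,482),(-.13,.0235,.016)),("top",T(217,498),(-.13,-.0235,.016)),("top",T(143,290),(-.04,.0265,.017)),
("scene",S(248,183),(-.026,.05,.078)),("scene",S(387,118),(-.026,-.05,.078)),
("scene",S(153,107),(.071,.05,.08)),("scene",S(290,50),(.071,-.05,.08)),
("scene",S(412,350),(-.13,.0235,.014)),("scene",S(468,316),(-.13,-.0235,.014))]
x0=unproj("top",(290,280),0); 
p,r=fitpose(obs,[x0[0],x0[1],0]); print(p,np.degrees(p[2]));print(r.round(1))
for sel in("top","scene"):
    print(sel,fitpose([o for o in obs if o[0]==sel],p)[0])
# pen
a=unproj("top",T(55,368),.024);b=unproj("top",T(342,425),.024);print("pen top",a,b,np.linalg.norm(a-b),(a+b)/2)
a=unproj("scene",S(303,312),.024);b=unproj("scene",S(488,222),.024);print("pen scene",a,b,np.linalg.norm(a-b),(a+b)/2)
# block top z=.02
B=lambda u,v:crop("t",u,v,340,240,5)
for q in [(200,228),(288,265),(260,322),(175,285)]: print("blk",unproj("top",B(*q),.015))
print("scene blk",[unproj("scene",S(*q),.02).round(4) for q in [(552,103),(600,90),(632,108),(583,125)]])
C=lambda u,v:crop("t",u,v,180,262,8)
# rim: left 52,right ~321; top 66,bottom 333
print("pot",[unproj("top",C(*q),.1).round(4) for q in [(52,200),(321,200),(187,66),(187,333)]])
print("pot scene",[unproj("scene",S(*q),.1).round(4) for q in [(36,318),(184,318),(110,270),(110,366)]])
print("cap",unproj("top",B(339,307),.035),"hs",unproj("top",B(107,228),.022),"knob",unproj("top",T(386,232),.02))
E
```

```text
[ 0.6314114   0.17076992 -0.1429301 ] -8.189291628329743
[[-0.1  0.7]
 [-0.7  1. ]
 [ 0.2 -1. ]
 [ 0.4 -0.7]
 [-0.6  0.2]
 [-0.8  0.6]
 [-0.   0.4]
 [ 1.  -0.2]
 [ 0.1 -0.1]
 [-0.3 -0.4]
 [-1.2 -0.5]
 [-0.7 -1.4]
 [ 1.  -1.9]]
top [ 0.63213989  0.17053287 -0.1337087 ]
scene [ 0.62945497  0.17250648 -0.16370626]
pen top [0.55855087 0.24163585 0.024     ] [0.53629109 0.10685404 0.024     ] 0.136607598805145 [0.54742098 0.17424494 0.024     ]
pen scene [0.55991688 0.23986233 0.024     ] [0.5343741  0.10776396 0.024     ] 0.13454520372407922 [0.54714549 0.17381315 0.024     ]
blk [ 0.58577723 -0.02471007  0.015     ]
blk [ 0.56970908 -0.06617048  0.015     ]
blk [ 0.54274775 -0.05338193  0.015     ]
blk [ 0.55874444 -0.01341523  0.015     ]
scene blk [array([ 0.5856, -0.0243,  0.02  ]), array([ 0.5712, -0.0578,  0.02  ]), array([ 0.5433, -0.0542,  0.02  ]), array([ 0.5555, -0.0171,  0.02  ])]
pot [array([0.5654, 0.4064, 0.1   ]), array([0.5676, 0.3327, 0.1   ]), array([0.6031, 0.3717, 0.1   ]), array([0.5305, 0.3671, 0.1   ])]
pot scene [array([0.591 , 0.3949, 0.1   ]), array([0.5373, 0.3471, 0.1   ]), array([0.592 , 0.3461, 0.1   ]), array([0.5381, 0.3944, 0.1   ])]
cap [ 0.55040717 -0.08685577  0.035     ] hs [0.58407782 0.01944346 0.022     ] knob [0.62723983 0.08892433 0.02      ]
```

```bash
cat >> h.py <<'E'
def cur():
    o=bot.observe(); return np.array(o["position"]),R.from_quat(o["tool_rot"]),o
def down(yaz,tilt=0):
    # tool z down, tool y at azimuth yaz(deg); tilt = deg about tool y (tool z toward tool x)
    a=np.radians(yaz);y=np.array([np.cos(a),np.sin(a),0]);z=np.array([0,0,-1.]);x=np.cross(y,z)
    return R.from_matrix(np.c_[x,y,z])*R.from_euler("y",tilt,degrees=True)
def plan(p1,R1,hand=100,vmax=5.5,wmax=9.5,n=None):
    p0,R0,_=cur();dr=(R0.inv()*R1).as_rotvec(degrees=True);d=np.linalg.norm(p1-p0)*100
    n=n or max(1,int(np.ceil(max(d/vmax,np.linalg.norm(dr)/wmax))))
    st=R.from_rotvec(dr/n,degrees=True);r=R0
    print("tool-frame total",R0.inv().apply(p1-p0).round(4),"dr",dr.round(1),n)
    for i in range(n):
        t=r.inv().apply((p1-p0)/n)*100; print([hand,*[round(float(v),2)+0. for v in t],*[round(float(v),1)+0. for v in dr/n]]); r=r*st
    return
E
python3 - <<'E'
from h import *
p=np.array([.5546,.2184,.16]); plan(p,down(-9.4),50)
E
```

```text
tool-frame total [ 0.5941 -0.6007  0.0713] dr [ -0.1  -0.  -54.4] 16
[50, 3.71, -3.75, 0.45, 0.0, 0.0, -3.4]
[50, 3.93, -3.53, 0.45, 0.0, 0.0, -3.4]
[50, 4.13, -3.29, 0.44, 0.0, 0.0, -3.4]
[50, 4.32, -3.04, 0.44, 0.0, 0.0, -3.4]
[50, 4.49, -2.78, 0.44, 0.0, 0.0, -3.4]
[50, 4.65, -2.5, 0.44, 0.0, 0.0, -3.4]
[50, 4.79, -2.22, 0.44, 0.0, 0.0, -3.4]
[50, 4.91, -1.94, 0.44, 0.0, 0.0, -3.4]
[50, 5.02, -1.64, 0.44, 0.0, 0.0, -3.4]
[50, 5.11, -1.34, 0.44, 0.0, 0.0, -3.4]
[50, 5.18, -1.03, 0.44, 0.0, 0.0, -3.4]
[50, 5.23, -0.73, 0.44, 0.0, 0.0, -3.4]
[50, 5.26, -0.41, 0.44, 0.0, 0.0, -3.4]
[50, 5.28, -0.1, 0.44, 0.0, 0.0, -3.4]
[50, 5.28, 0.21, 0.44, 0.0, 0.0, -3.4]
[50, 5.25, 0.52, 0.44, 0.0, 0.0, -3.4]
```

Request:
step_arm --pt "50 3.7 -3.8 0.3 0 0 -3.4" --pt "50 3.9 -3.5 0.3 0 0 -3.4" --pt "50 4.1 -3.3 0.3 0 0 -3.4" --pt "50 4.3 -3.0 0.3 0 0 -3.4" --pt "50 4.5 -2.8 0.3 0 0 -3.4" --pt "50 4.6 -2.5 0.3 0 0 -3.4" --pt "50 4.8 -2.2 0.3 0 0 -3.4" --pt "50 4.9 -1.9 0.3 0 0 -3.4"

```text
time_s: 1.1
position: [0.4181, -0.1738, 0.2025]
tool_rot: [0.892, 0.452, -0.002, -0.002]
wrist_force: [0.3, -0.2, 0.0]
width: 0.0427
```

```bash
cat >> h.py <<'E'
import json,os
def log():
    o=bot.observe();open("log.jsonl","a").write(json.dumps({k:np.array(o[k]).tolist() for k in o})+"\n");return o
E
python3 - <<'E'
from h import *
o=log();print(o["time_s"],o["qpos"].round(3))
p=np.array([.5546,.2184,.16]); plan(p,down(-9.4),50)
E
```

```text
1.1 [ 0.57   0.082 -0.284  2.011  0.026  1.057 -0.359]
tool-frame total [ 0.397  -0.1216  0.0425] dr [ -0.3   0.  -26.8] 8
[50, 4.96, -1.52, 0.53, 0.0, 0.0, -3.4]
[50, 5.04, -1.23, 0.53, 0.0, 0.0, -3.4]
[50, 5.11, -0.93, 0.53, 0.0, 0.0, -3.4]
[50, 5.15, -0.63, 0.53, 0.0, 0.0, -3.4]
[50, 5.18, -0.33, 0.53, 0.0, 0.0, -3.4]
[50, 5.19, -0.02, 0.53, 0.0, 0.0, -3.4]
[50, 5.18, 0.28, 0.53, 0.0, 0.0, -3.4]
[50, 5.16, 0.58, 0.53, 0.0, 0.0, -3.4]
```

Request:
step_arm --pt "50 5.0 -1.5 0.5 0 0 -3.4" --pt "50 5.0 -1.2 0.5 0 0 -3.4" --pt "50 5.1 -0.9 0.5 0 0 -3.4" --pt "50 5.1 -0.6 0.5 0 0 -3.4" --pt "50 5.2 -0.3 0.5 0 0 -3.4" --pt "50 5.2 0 0.5 0 0 -3.4" --pt "50 5.2 0.3 0.5 0 0 -3.4" --pt "50 5.1 0.6 0.5 0 0 -3.4"

```text
time_s: 2.1
position: [0.554, 0.2294, 0.1594]
tool_rot: [0.756, 0.654, -0.002, -0.001]
wrist_force: [1.5, -0.5, 0.4]
width: 0.0427
```

Run:
```python
from h import *
o=log();print(o["time_s"],o["qpos"].round(3))
p=np.array([.5546,.2184,.13]); plan(p,down(-9.4),50)
# FK fit
import itertools
D=[json.loads(l) for l in open("log.jsonl")]
D.append(dict(qpos=[1.015,0.39918314,0.045025,1.5379,-0.01873,1.20689,-0.05071],position=[.28644559,-.5827595,.23025808],tool_rot=[9.74019158e-01,2.26463484e-01,-2.72773715e-04,-9.46284539e-04]))
def fk(q,s,L):
    Z=lambda a:R.from_euler("z",a);Y=lambda a:R.from_euler("y",a)
    r=Z(s[0]*q[0]);p=np.array([0,0,L[0]]);r=r*Y(q[1])*Z(s[1]*q[2]);p=p+r.apply([L[4],0,L[1]])
    r=r*Y(q[3])*Z(s[2]*q[4]);p=p+r.apply([L[5],0,L[2]]);r=r*Y(q[5])*Z(s[3]*q[6]+s[4]);p=p+r.apply([0,0,L[3]]);return p,r
for s in itertools.product([-1,1],[-1,1],[-1,1],[-1,1],[np.pi/2,-np.pi/2]):
    e=sum(np.linalg.norm((fk(d["qpos"],s,[0]*6)[1].inv()*R.from_quat(d["tool_rot"])).as_rotvec()) for d in D)
    if e<.2: print(s,e)
```

```text
2.1 [-0.01   0.425 -0.589  1.725  0.261  1.076 -0.828]
tool-frame total [-0.0108  0.0023  0.0294] dr [-0.3  0.1  1.1] 1
[50, -1.08, 0.23, 2.94, -0.3, 0.1, 1.1]
(-1, -1, -1, -1, 1.5707963267948966) 1.184358646984705e-05
```

```bash
cat >> h.py <<'E'
SG=(-1,-1,-1,-1,np.pi/2)
def fk(q,L,s=SG):
    Z=lambda a:R.from_euler("z",a);Y=lambda a:R.from_euler("y",a)
    r=Z(s[0]*q[0]);p=np.array([0,0,L[0]]);r=r*Y(q[1])*Z(s[1]*q[2]);p=p+r.apply([L[4],0,L[1]])
    r=r*Y(q[3])*Z(s[2]*q[4]);p=p+r.apply([L[5],0,L[2]]);r=r*Y(q[5])*Z(s[3]*q[6]+s[4]);p=p+r.apply([0,0,L[3]]);return p,r
E
python3 - <<'E'
from h import *
D=[json.loads(l) for l in open("log.jsonl")]
D.append(dict(qpos=[1.015,0.39918314,0.045025,1.5379,-0.01873,1.20689,-0.05071],position=[.28644559,-.5827595,.23025808]))
f=lambda L:np.concatenate([fk(d["qpos"],L)[0]-d["position"] for d in D])
s=least_squares(f,[.3,.4,.4,.2,0,0]);print(s.x.round(4),abs(s.fun).max());L=s.x
lo=np.array([-2.82,-.49,-1.37,0,-1.36,.23,-2.94]);hi=np.array([2.82,2.23,1.46,2.46,4.5,2,2.94])
q0=np.array(D[1]["qpos"])
def ik(p,r,q0):
    g=lambda q:np.concatenate([(fk(q,L)[0]-p)*20,(r.inv()*fk(q,L)[1]).as_rotvec()*5,.01*(q-q0)])
    s=least_squares(g,np.clip(q0,lo+.02,hi-.02),bounds=(lo+.01,hi-.01));return s.x,np.abs(s.fun[:6]).max()
for az in(-9.4,20,45,-40):
  q=q0
  for t in (0,20,40,50,60,70,80,90):
    rr=down(az,t);gp=np.array([.567,.369,.14]);q,e=ik(gp+rr.apply([0,0,.019]),rr,q);print(az,t,q.round(2),round(e,4))
E
```

```text
[-3.18334e+01  3.80000e-01  8.01300e-01 -3.28021e+01 -5.00000e-04
  8.65900e-01] 0.03574673217446661
-9.4 0 [-0.21  0.84 -0.59  1.25  0.46  1.19 -0.98] 0.0008
-9.4 20 [-1.35  1.54 -1.36  0.02  1.34  1.57 -1.54] 1.6326
-9.4 40 [-1.37  1.54 -1.36  0.02  1.34  1.58 -1.55] 3.3779
-9.4 50 [-1.38  1.54 -1.36  0.01  1.34  1.58 -1.55] 4.2505
-9.4 60 [-1.39  1.53 -1.36  0.01  1.34  1.58 -1.56] 5.123
-9.4 70 [-1.39  1.53 -1.36  0.01  1.34  1.58 -1.56] 5.9953
-9.4 80 [-1.39  1.53 -1.36  0.01  1.34  1.59 -1.56] 6.8675
-9.4 90 [-1.4   1.53 -1.36  0.01  1.34  1.59 -1.56] 7.7396
20 0 [-0.15  0.85 -0.68  1.28  0.53  1.2  -0.51] 0.001
20 20 [-1.85  1.53 -1.36  0.02  1.34  1.57 -1.51] 1.585
20 40 [-1.88  1.53 -1.36  0.01  1.34  1.58 -1.54] 3.3302
20 50 [-1.9   1.53 -1.36  0.01  1.34  1.58 -1.55] 4.2027
20 60 [-1.9   1.53 -1.35  0.01  1.33  1.58 -1.55] 5.0751
20 70 [-1.91  1.52 -1.36  0.01  1.34  1.58 -1.55] 5.9474
20 80 [-1.91  1.52 -1.36  0.01  1.34  1.59 -1.55] 6.8195
20 90 [-1.91  1.52 -1.36  0.01  1.34  1.59 -1.55] 7.6915
45 0 [-0.1   0.86 -0.76  1.31  0.59  1.2  -0.11] 0.0009
45 20 [-2.29  1.53 -1.36  0.01  1.34  1.57 -1.51] 1.5392
45 40 [-2.32  1.52 -1.36  0.01  1.34  1.58 -1.54] 3.2844
45 50 [-2.33  1.52 -1.36  0.01  1.34  1.58 -1.55] 4.1569
45 60 [-2.34  1.52 -1.36  0.01  1.34  1.58 -1.55] 5.0293
45 70 [-2.34  1.51 -1.36  0.01  1.34  1.58 -1.55] 5.9016
45 80 [-2.34  1.51 -1.36  0.01  1.34  1.59 -1.55] 6.7737
45 90 [-2.35  1.51 -1.36  0.01  1.34  1.59 -1.55] 7.6457
-40 0 [-0.28  0.83 -0.48  1.22  0.38  1.18 -1.46] 0.001
-40 20 [-0.85  1.55 -1.36  0.01  1.35  1.57 -1.56] 1.6622
-40 40 [-0.86  1.55 -1.36  0.01  1.35  1.58 -1.57] 3.4079
-40 50 [-0.86  1.54 -1.36  0.01  1.35  1.58 -1.57] 4.2806
-40 60 [-0.87  1.54 -1.36  0.01  1.35  1.58 -1.57] 5.1531
-40 70 [-0.86  1.54 -1.36  0.01  1.35  1.58 -1.57] 6.0256
-40 80 [-0.87  1.54 -1.36  0.01  1.35  1.59 -1.57] 6.8979
-40 90 [-0.87  1.53 -1.36  0.01  1.35  1.59 -1.57] 7.7702
```

Request:
step_arm --pt "50 -1 0.2 -2 0 9 1" --pt "50 0 0 0 0 10 0" --pt "50 0 0 0 0 10 0" --pt "50 0 0 0 0 10 0"

```text
time_s: 2.6
position: [0.5506, 0.2387, 0.1791]
tool_rot: [0.707, 0.617, 0.258, -0.229]
wrist_force: [0.3, 0.8, -1.4]
width: 0.0427
```

```bash
cat >> h.py <<'E'
def fk(q,L):
    Z=lambda a:R.from_euler("z",-a);Y=lambda a:R.from_euler("y",a)
    r=Z(q[0])*Y(q[1])*Z(q[2]);p=np.array([0,0,L[0]])+r.apply([L[4],0,L[1]])
    r=r*Y(q[3]);p=p+r.apply([L[5],0,L[2]]);r=r*Z(q[4])*Y(q[5]);p=p+r.apply([L[6],0,L[3]])
    return p,r*Z(q[6]-np.pi/2)
lo=np.array([-2.82,-.49,-1.37,0,-1.36,.23,-2.94]);hi=np.array([2.82,2.23,1.46,2.46,4.5,2,2.94])
def fitL():
    D=[json.loads(l) for l in open("log.jsonl")]
    D.append(dict(qpos=[1.015,0.39918314,0.045025,1.5379,-0.01873,1.20689,-0.05071],position=[.28644559,-.5827595,.23025808]))
    f=lambda L:np.concatenate([fk(d["qpos"],L)[0]-d["position"] for d in D]+[.001*(L-np.array([.27,.3,.34,.25,.05,.05,.05]))])
    s=least_squares(f,[.27,.3,.34,.25,.05,.05,.05]);return s.x,abs(s.fun[:-7]).max()
def ik(p,r,q0,L,w=.01):
    g=lambda q:np.concatenate([(fk(q,L)[0]-p)*20,(r.inv()*fk(q,L)[1]).as_rotvec()*5,w*(q-q0)])
    s=least_squares(g,np.clip(q0,lo+.02,hi-.02),bounds=(lo+.01,hi-.01));return s.x,np.abs(s.fun[:6]).max()
E
python3 - <<'E'
from h import *
o=log();print(o["time_s"],o["position"],o["qpos"].round(3))
L,e=fitL();print(L.round(4),e)
E
```

```text
2.6 [0.55059565 0.23872343 0.17913138] [ 0.627  0.46  -0.933  1.955 -0.466  0.703 -0.011]
[ 0.1208  0.5803  0.4735  0.3019  0.0092 -0.0526  0.0514] 0.040732170052532185
```

Run:
```python
from h import *
import itertools
D=[json.loads(l) for l in open("log.jsonl")]
D.append(dict(qpos=[1.01500034,0.39918314,0.04502534,1.53790458,-0.01873179,1.20689619,-0.05071335],position=[.28644559,-.5827595,.23025808]))
Z=lambda a:R.from_euler("z",-a);Y=lambda a:R.from_euler("y",a)
def rots(q):
    r=R.identity();o=[r]
    for i,f in enumerate([Z,Y,Z,Y,Z,Y,Z]): r=r*f(q[i]);o.append(r)
    return o
A=[];b=[]
for d in D:
    A.append(np.hstack([r.as_matrix() for r in rots(d["qpos"])]));b+=list(d["position"])
A=np.vstack(A);b=np.array(b)
names=[f"{i}{c}" for i in range(8) for c in "xyz"]
base=["0z","3z","5z","7z"]
rest=[n for n in names if n not in base]
res=[]
for k in (1,2,3):
  for c in itertools.combinations(rest,k):
    ix=[names.index(n) for n in base+list(c)]
    x,_,rk,_=np.linalg.lstsq(A[:,ix],b,rcond=1e-6);e=abs(A[:,ix]@x-b).max()
    res.append((e,c,x.round(3)))
  res.sort(key=lambda t:t[0]);print(*res[:8],sep="\n")
```

```text
(np.float64(0.00550994122741344), ('3y',), array([ 0.263,  0.516,  0.474,  0.337, -0.042]))
(np.float64(0.005509941227413773), ('4y',), array([ 0.263,  0.516,  0.474,  0.337, -0.042]))
(np.float64(0.010129508948996613), ('6y',), array([ 0.242,  0.543,  0.466,  0.346, -0.038]))
(np.float64(0.010129508948996752), ('5y',), array([ 0.242,  0.543,  0.466,  0.346, -0.038]))
(np.float64(0.01128552300809016), ('1y',), array([ 0.227,  0.55 ,  0.48 ,  0.336, -0.039]))
(np.float64(0.01128552300809016), ('2y',), array([ 0.227,  0.55 ,  0.48 ,  0.336, -0.039]))
(np.float64(0.012387197094463703), ('7y',), array([ 0.235,  0.552,  0.476,  0.342, -0.039]))
(np.float64(0.0313716526114296), ('7x',), array([ 0.232,  0.484,  0.417,  0.308, -0.067]))
(np.float64(8.97726687965894e-05), ('1y', '3y'), array([ 0.256,  0.523,  0.477,  0.337, -0.012, -0.031]))
(np.float64(8.97726687965894e-05), ('2y', '3y'), array([ 0.256,  0.523,  0.477,  0.337, -0.012, -0.031]))
(np.float64(8.977266879675594e-05), ('1y', '4y'), array([ 0.256,  0.523,  0.477,  0.337, -0.012, -0.031]))
(np.float64(8.97726687967837e-05), ('2y', 
[... 764 characters left out ...]
-09), ('2y', '3y', '6y'), array([ 0.256,  0.523,  0.477,  0.337, -0.012, -0.03 , -0.   ]))
(np.float64(3.3022720113962123e-09), ('1y', '4y', '6y'), array([ 0.256,  0.523,  0.477,  0.337, -0.012, -0.03 , -0.   ]))
(np.float64(3.3022720669073635e-09), ('1y', '3y', '5y'), array([ 0.256,  0.523,  0.477,  0.337, -0.012, -0.03 , -0.   ]))
(np.float64(3.3022720669073635e-09), ('1y', '4y', '5y'), array([ 0.256,  0.523,  0.477,  0.337, -0.012, -0.03 , -0.   ]))
(np.float64(3.3022720669073635e-09), ('2y', '4y', '5y'), array([ 0.256,  0.523,  0.477,  0.337, -0.012, -0.03 , -0.   ]))
(np.float64(3.3022721224185148e-09), ('2y', '3y', '5y'), array([ 0.256,  0.523,  0.477,  0.337, -0.012, -0.03 , -0.   ]))
```

```bash
cat >> h.py <<'E'
LL=[.2557,.5227,.4769,.3370,-.0118,-.0305]
def fitL():
    D=[json.loads(l) for l in open("log.jsonl")]
    f=lambda L:np.concatenate([fk(d["qpos"],L)[0]-d["position"] for d in D])
    s=least_squares(f,LL);return s.x,abs(s.fun).max()
def fk(q,L=LL):
    Z=lambda a:R.from_euler("z",-a);Y=lambda a:R.from_euler("y",a)
    r=Z(q[0]);p=np.array([0,0,L[0]])+r.apply([0,L[4],0]);r=r*Y(q[1])*Z(q[2]);p=p+r.apply([0,L[5],L[1]])
    r=r*Y(q[3])*Z(q[4]);p=p+r.apply([0,0,L[2]]);r=r*Y(q[5]);p=p+r.apply([0,0,L[3]])
    return p,r*Z(q[6]-np.pi/2)
E
python3 - <<'E'
from h import *
L,e=fitL();print(L.round(4),e)
q0=cur()[2]["qpos"]
for az in(-9.4,20,45,70,-30,-60):
  q=q0
  for t in (-30,0,40,50,60,70,80,90):
    rr=down(az,t);gp=np.array([.567,.369,.16]);q,e=ik(gp+rr.apply([0,0,.019]),rr,q,L);print(az,t,q.round(2),round(e,4))
E
```

```text
[ 0.256   0.5228  0.4771  0.3373 -0.0122 -0.0306] 0.00010127225077774527
-9.4 -30 [-0.58  0.78 -0.36  1.24  0.49  1.65 -1.15] 0.0001
-9.4 0 [-0.3   0.56 -0.49  1.55  0.28  1.1  -1.02] 0.0
-9.4 40 [ 0.44  0.67 -1.11  1.89  0.07  0.47 -0.64] 0.0
-9.4 50 [ 0.58  0.82 -1.24  1.95  0.06  0.35 -0.54] 0.0
-9.4 60 [ 0.68  1.02 -1.34  2.    0.09  0.25 -0.43] 0.0
-9.4 70 [ 0.7   1.08 -1.28  2.02 -0.73  0.24  0.47] 0.0004
-9.4 80 [ 0.75  1.29 -1.33  2.03 -0.83  0.24  0.72] 0.0001
-9.4 90 [ 0.78  1.5  -1.36  2.02 -0.85  0.29  0.9 ] 0.0
20 -30 [-0.55  0.68 -0.47  1.44  0.71  1.47 -0.84] 0.0
20 0 [-0.19  0.59 -0.66  1.55  0.39  1.14 -0.58] 0.0
20 40 [ 0.37  0.83 -1.09  1.64  0.03  0.91 -0.16] 0.0
20 50 [ 0.46  0.95 -1.16  1.65 -0.04  0.89 -0.06] 0.0
20 60 [ 0.52  1.08 -1.22  1.65 -0.09  0.89  0.03] 0.0
20 70 [ 0.57  1.21 -1.27  1.64 -0.14  0.9   0.12] 0.0
20 80 [ 0.6   1.36 -1.32  1.63 -0.18  0.92  0.2 ] 0.0
20 90 [ 0.61  1.5  -1.35  1.61 -0.23  0.96  0.27] 0.0
45 -30 [-0.47  0.6  -0.58  1.62  0.87  1.28 -0.58] 0.0001
45 0 [-0.1   0.64 -0.81  1.54  0.49  1.17 -0.22] 0.0
45 40 [ 0.24  0.95 -1.07  1
[... 954 characters left out ...]
0.37] 0.1939
-30 60 [ 0.46  0.61 -0.98  2.07 -1.35  0.24  0.55] 0.6231
-30 70 [ 0.65  0.88 -1.17  2.06 -1.35  0.24  0.81] 1.0464
-30 80 [ 0.77  1.23 -1.29  2.06 -1.35  0.24  1.14] 1.265
-30 90 [ 0.83  1.59 -1.36  2.06 -1.35  0.24  1.48] 1.1137
-60 -30 [-0.48  0.85 -0.27  1.09  0.11  1.74 -1.77] 0.0
-60 0 [-0.43  0.53 -0.3   1.56  0.17  1.08 -1.82] 0.0
-60 40 [-0.31  0.31 -0.44  2.1   1.29  0.24 -2.93] 0.0476
-60 50 [-0.19  0.31 -0.56  2.09  1.35  0.24 -2.93] 0.7741
-60 60 [ 0.04  0.34 -0.78  2.09  1.44  0.24 -2.93] 1.4671
-60 70 [ 0.49  0.71 -1.36  2.11  1.87  0.52 -2.93] 1.8099
-60 80 [ 0.53  0.78 -1.36  2.1   2.03  0.47 -2.93] 2.329
-60 90 [ 0.53  1.94 -1.36  2.36  3.63  1.31 -2.93] 0.5978
```

Run:
```python
from h import *
d=np.array([.163,.986,0]);m=np.array([.5473,.1740,.024]);g=m+.047*d
rr=down(-9.4,-15);z=rr.apply([0,0,1]);t=g+.015*z;print(g,t)
plan(t-.07*z,rr,50)
```

```text
[0.554961 0.220342 0.024   ] [0.55432692 0.21651185 0.00951111]
tool-frame total [-0.0686  0.0079  0.0755] dr [ -0.8 -55.3   1.8] 6
[50, -1.14, 0.13, 1.26, -0.1, -9.2, 0.3]
[50, -0.93, 0.13, 1.43, -0.1, -9.2, 0.3]
[50, -0.69, 0.13, 1.56, -0.1, -9.2, 0.3]
[50, -0.43, 0.13, 1.65, -0.1, -9.2, 0.3]
[50, -0.16, 0.13, 1.69, -0.1, -9.2, 0.3]
[50, 0.12, 0.13, 1.7, -0.1, -9.2, 0.3]
```

Request:
step_arm --pt "50 -1.1 0.1 1.3 0 -9.2 0.3" --pt "50 -0.9 0.1 1.4 0 -9.2 0.3" --pt "50 -0.7 0.1 1.6 0 -9.2 0.3" --pt "50 -0.4 0.1 1.6 0 -9.2 0.3" --pt "50 -0.2 0.1 1.7 0 -9.2 0.3" --pt "50 0.1 0.1 1.7 0 -9.2 0.3" --pt "50 0 0 0 0 0 0"

```text
time_s: 3.48
position: [0.5616, 0.204, 0.0667]
tool_rot: [0.769, 0.622, -0.12, 0.083]
wrist_force: [0.2, 0.3, 0.4]
width: 0.0428
```

Run:
```python
from h import *
d=np.array([.163,.986,0]);m=np.array([.5473,.1740,.024]);g=m+.047*d
rr=down(-9.4,-15);z=rr.apply([0,0,1]);t=g+.015*z
log();plan(t,rr,50)
im=bot.camera("scene");cv2.imwrite("pics/s1.png",cv2.resize(im[200:350,220:420,::-1],None,fx=4,fy=4,interpolation=cv2.INTER_CUBIC))
```

```text
tool-frame total [ 0.0267 -0.0085  0.0518] dr [-2.   1.7 -2.4] 2
[50, 1.34, -0.43, 2.59, -1.0, 0.8, -1.2]
[50, 1.31, -0.44, 2.6, -1.0, 0.8, -1.2]
```

View pics/s1.png

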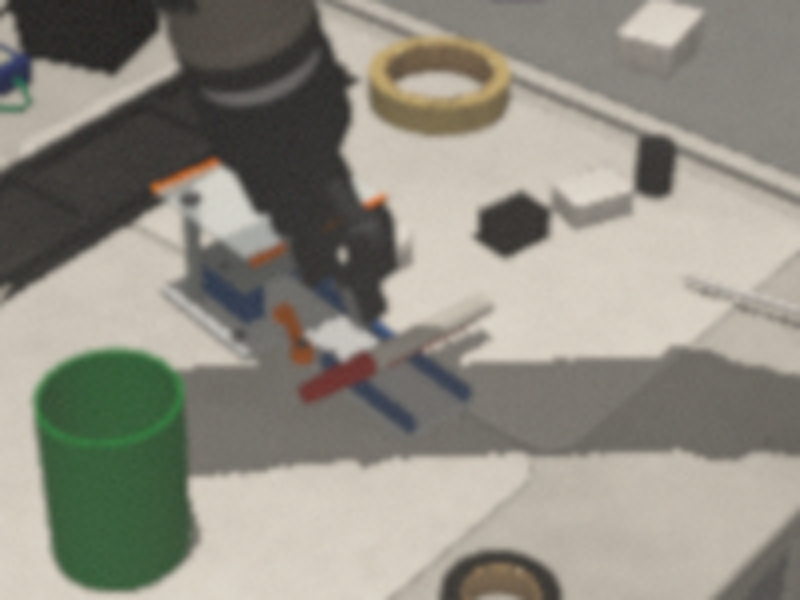

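The gripper is over the lane, just inward of the pen's red end (red tip near crop (305,395)). I'll shift sideways first, then descend.

Request:
step_arm --pt "50 2.7 -0.8 0 -2 1.7 -2.4" --pt "50 0 0 1.0 0 0 0" --pt "50 0 0 0 0 0 0" --newtons 40

```text
time_s: 3.9
position: [0.5627, 0.2187, 0.053]
tool_rot: [0.761, 0.636, -0.097, 0.085]
wrist_force: [-0.6, 0.1, 0.3]
width: 0.0425
```

```bash
cat > pg.py <<'E'
from h import *
d=np.array([.163,.986,0]);m=np.array([.5473,.1740,.024]);g=m+.047*d
rr=down(-9.4,-15);z=rr.apply([0,0,1]);t=g+.015*z
log();plan(t,rr,50)
E
python3 pg.py
```

```text
tool-frame total [ 0.0076 -0.0081  0.0429] dr [ 0.2 -0.2 -0.8] 1
[50, 0.76, -0.81, 4.29, 0.2, -0.2, -0.8]
```

Request:
step_arm --pt "50 0.8 -0.8 0.5 0 0 -0.8" --pt "50 0 0 0 0 0 0"

```text
time_s: 4.15
position: [0.5567, 0.2244, 0.0469]
tool_rot: [0.757, 0.64, -0.097, 0.085]
wrist_force: [-0.7, 0.5, 0.6]
width: 0.0428
```

```bash
python3 pg.py
```

```text
tool-frame total [ 0.0017 -0.0012  0.0382] dr [ 0.2 -0.2 -0.2] 1
[50, 0.17, -0.12, 3.82, 0.2, -0.2, -0.2]
```

Request:
step_arm --pt "50 0.1 -0.1 1.5 0 0 0" --pt "50 0.1 -0.1 1.4 0 0 0" --pt "50 0 0 0.5 0 0 0" --pt "50 0 0 0 0 0 0"

```text
time_s: 4.65
position: [0.5527, 0.2172, 0.0109]
tool_rot: [0.758, 0.64, -0.098, 0.084]
wrist_force: [-2.0, -0.2, -0.3]
width: 0.0429
```

```bash
python3 pg.py
```

```text
tool-frame total [-0.      0.0017  0.0014] dr [ 0.1 -0.1 -0.3] 1
[50, 0.0, 0.17, 0.14, 0.1, -0.1, -0.3]
```

Close on the pen.

Request:
step_arm --pt "0 0 0.1 0.1 0 0 0" --pt "0 0 0 0 0 0 0" --pt "0 0 0 0 0 0 0" --pt "0 0 0 0 0 0 0" --newtons 40

```text
time_s: 5.15
position: [0.5551, 0.217, 0.0105]
tool_rot: [0.758, 0.64, -0.097, 0.085]
wrist_force: [-0.2, 0.5, -0.1]
width: 0.013
```

Request:
step_arm --pt "0 -0.5 0 -1.9 0 0 0" --pt "0 -1.1 0 -4 0 0 0" --pt "0 -1.1 0 -4 0 0 0" --pt "0 -1.0 0 -3.6 0 0 0" --pt "0 0 0 0 0 0 0"

```text
time_s: 5.78
position: [0.5549, 0.2164, 0.1606]
tool_rot: [0.758, 0.64, -0.095, 0.086]
wrist_force: [0.6, -0.5, -0.4]
width: 0.0127
```

Run:
```python
from h import *
o=log();print(o["width"],fitL())
im=bot.camera("scene");cv2.imwrite("pics/s2.png",cv2.resize(im[150:350,220:420,::-1],None,fx=3,fy=3,interpolation=cv2.INTER_CUBIC))
```

```text
0.012704487462435122 (array([ 0.25597892,  0.52291163,  0.47711539,  0.33729125, -0.0122126 ,
       -0.030555  ]), np.float64(0.00018555242221088286))
```

View pics/s2.png

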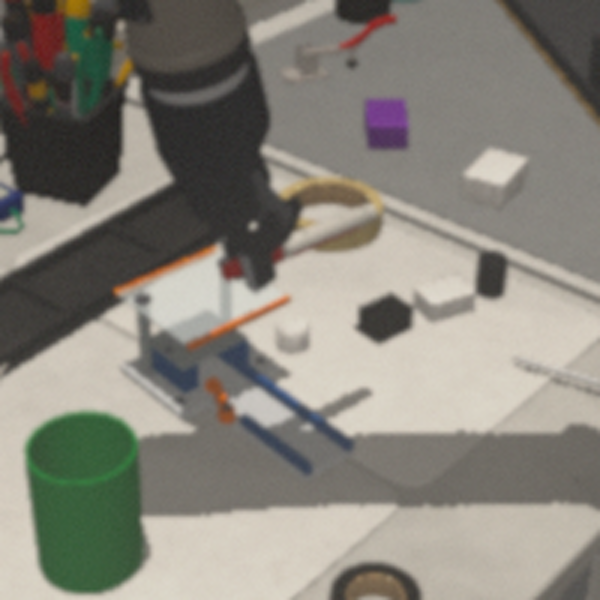

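```bash
cat > pp.py <<'E'
from h import *
import sys
yz,tl=30,60
rr=down(yz,tl);h=np.array([np.cos(np.radians(yz-90)),np.sin(np.radians(yz-90)),0])
pot=np.array([.567,.3695,0])
free=rr.apply([-np.cos(np.radians(15)),0,np.sin(np.radians(15))]);
print("pen free dir",free.round(3))
zg=float(sys.argv[1]);g=pot-.018*h+[0,0,zg]
t=g+.015*rr.apply([0,0,1])
o=log();q,e=ik(t,rr,o["qpos"],fitL()[0]);print("ik",q.round(2),e,"now",o["qpos"].round(2),o["width"],o["time_s"])
plan(t,rr,0,vmax=4,wmax=9)
E
python3 pp.py .27
```

```text
pen free dir [ 0.129 -0.224 -0.966]
ik [ 0.44  0.96 -1.24  1.48 -0.18  1.18  0.03] 2.57547402091607e-05 now [-0.26  0.48 -0.4   1.64  0.38  1.27 -0.96] 0.013183152744645162 5.825
tool-frame total [ 0.1453 -0.0319 -0.1457] dr [ 16.7  71.7 -39.1] 10
[0, 1.45, -0.32, -1.46, 1.7, 7.2, -3.9]
[0, 1.64, -0.25, -1.25, 1.7, 7.2, -3.9]
[0, 1.8, -0.17, -1.03, 1.7, 7.2, -3.9]
[0, 1.92, -0.07, -0.8, 1.7, 7.2, -3.9]
[0, 2.01, 0.05, -0.55, 1.7, 7.2, -3.9]
[0, 2.05, 0.17, -0.3, 1.7, 7.2, -3.9]
[0, 2.06, 0.31, -0.05, 1.7, 7.2, -3.9]
[0, 2.02, 0.45, 0.2, 1.7, 7.2, -3.9]
[0, 1.95, 0.59, 0.43, 1.7, 7.2, -3.9]
[0, 1.83, 0.74, 0.65, 1.7, 7.2, -3.9]
```

Request:
step_arm --pt "0 1.4 -0.3 -1.5 1.7 7.2 -3.9" --pt "0 1.6 -0.2 -1.2 1.7 7.2 -3.9" --pt "0 1.8 -0.2 -1.0 1.7 7.2 -3.9" --pt "0 1.9 -0.1 -0.8 1.7 7.2 -3.9" --pt "0 2.0 0 -0.6 1.7 7.2 -3.9" --pt "0 2.0 0.2 -0.3 1.7 7.2 -3.9" --pt "0 2.0 0.3 0 1.7 7.2 -3.9" --pt "0 2.0 0.4 0.2 1.7 7.2 -3.9"

```text
time_s: 6.82
position: [0.5438, 0.3591, 0.2406]
tool_rot: [0.512, 0.759, 0.188, -0.357]
wrist_force: [0.3, 1.0, -0.7]
width: 0.0127
```

```bash
python3 pp.py .27
```

```text
pen free dir [ 0.129 -0.224 -0.966]
ik [ 0.31  0.79 -0.92  1.48 -0.47  1.23  0.25] 4.182219175141906e-06 now [ 0.28  0.65 -0.83  1.55 -0.39  1.19  0.1 ] 0.012701574917388964 6.825
tool-frame total [0.0383 0.0204 0.0068] dr [ 2.1 12.3 -7.2] 2
[0, 1.92, 1.02, 0.34, 1.1, 6.2, -3.6]
[0, 1.8, 1.15, 0.52, 1.1, 6.2, -3.6]
```

Request:
step_arm --pt "0 1.9 1.0 0.3 1.1 6.2 -3.6" --pt "0 1.8 1.1 0.5 1.1 6.2 -3.6" --pt "0 0 0 0 0 0 0" --pt "0 0 0 0 0 0 0"

```text
time_s: 7.32
position: [0.5505, 0.3931, 0.258]
tool_rot: [0.433, 0.748, 0.248, -0.438]
wrist_force: [0.1, 0.5, 0.1]
width: 0.0129
```

```bash
python3 pp.py .25
python3 - <<'E'
from h import *
im=bot.camera("scene");cv2.imwrite("pics/s3.png",cv2.resize(im[100:360,180:400,::-1],None,fx=2.3,fy=2.3,interpolation=cv2.INTER_CUBIC))
im=bot.camera("top");cv2.imwrite("pics/t3.png",cv2.resize(im[230:330,160:330,::-1],None,fx=4,fy=4,interpolation=cv2.INTER_CUBIC))
E
```

```text
pen free dir [ 0.129 -0.224 -0.966]
ik [ 0.3   0.81 -0.91  1.49 -0.47  1.21  0.27] 6.739937200017648e-07 now [ 0.31  0.8  -0.92  1.48 -0.48  1.24  0.25] 0.012943705922995178 7.325
tool-frame total [-0.0123  0.0026  0.0096] dr [-0.3 -0.5 -0.3] 1
[0, -1.23, 0.26, 0.96, -0.3, -0.5, -0.3]
```

View pics/s3.png

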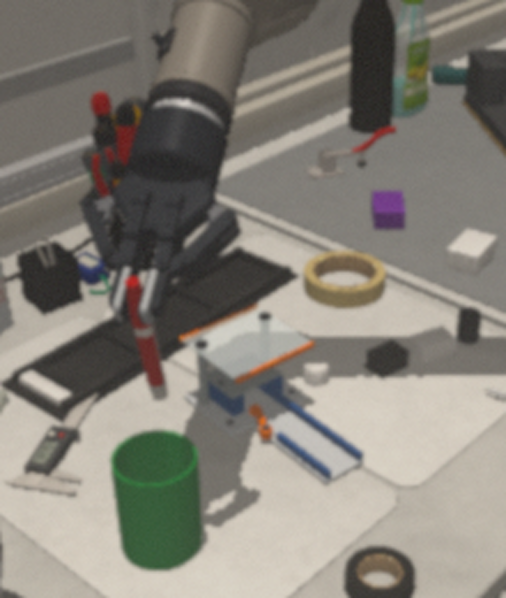

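View pics/t3.png

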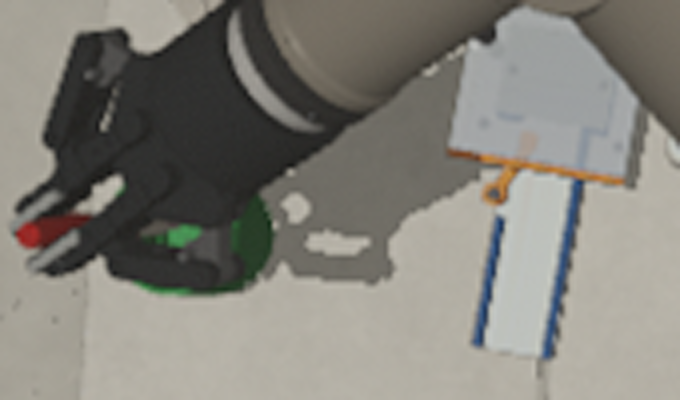

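```bash
python3 - <<'E'
from h import *
p,r,o=cur()
g=p-.015*r.apply([0,0,1]);f=r.apply([-np.cos(np.radians(15)),0,np.sin(np.radians(15))])
for L in(.1145,-.02): 
    X=g+L*f;print(X.round(3),[ (proj("scene",X)[0]-[180,100])*2.3,(proj("top",X)[0]-[160,230])*4])
E
python3 pp.py .15
```

```text
[0.571 0.356 0.155] [array([157.46295928, 395.05713911]), array([169.69624602, 213.34660715])]
[0.555 0.386 0.285] [array([130.34645604, 280.83348859]), array([ 26.14696625, 231.53702891])]
pen free dir [ 0.129 -0.224 -0.966]
ik [ 0.28  0.93 -0.87  1.54 -0.42  1.1   0.36] 3.2999724994265773e-06 now [ 0.31  0.8  -0.92  1.48 -0.48  1.24  0.25] 0.012769622409915632 7.425
tool-frame total [-0.0994  0.0033  0.0592] dr [-0.3 -0.4 -0.3] 3
[0, -3.31, 0.11, 1.97, -0.1, -0.1, -0.1]
[0, -3.31, 0.1, 1.98, -0.1, -0.1, -0.1]
[0, -3.3, 0.09, 1.99, -0.1, -0.1, -0.1]
```

Request:
step_arm --pt "0 -2.0 0.1 1.2 0 0 0" --pt "0 -2.3 0.1 1.3 0 0 0" --pt "0 -2.3 0.1 1.3 0 0 0" --pt "0 -1.8 0 1.0 0 0 0" --pt "0 -1.0 0 0.6 0 0 0" --pt "0 0 0 0 0 0 0"

```text
time_s: 8.18
position: [0.5509, 0.3938, 0.1401]
tool_rot: [0.434, 0.748, 0.246, -0.437]
wrist_force: [-0.5, -0.2, -1.1]
width: 0.0128
```

```bash
python3 pp.py .138
python3 - <<'E'
from h import *
im=bot.camera("scene");cv2.imwrite("pics/s4.png",cv2.resize(im[180:360,180:330,::-1],None,fx=3,fy=3,interpolation=cv2.INTER_CUBIC))
E
```

```text
pen free dir [ 0.129 -0.224 -0.966]
ik [ 0.28  0.95 -0.86  1.54 -0.42  1.09  0.37] 6.3087448071153e-07 now [ 0.28  0.94 -0.86  1.53 -0.42  1.11  0.36] 0.012800561371066728 8.175
tool-frame total [-0.0074  0.0019  0.0064] dr [-0.4 -0.2 -0.4] 1
[0, -0.74, 0.19, 0.64, -0.4, -0.2, -0.4]
```

View pics/s4.png

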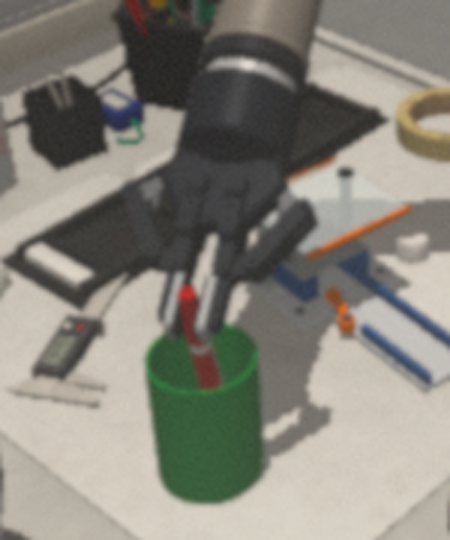

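The pen's lower half is inside the pot's mouth. I'll lower a touch and release.

Request:
step_arm --pt "0 -0.6 0.1 0.5 0 0 0" --pt "0 0 0 0 0 0 0" --pt "45 0 0 0 0 0 0" --pt "45 0 0 0 0 0 0" --pt "45 0 0 0 0 0 0"

```text
time_s: 8.85
position: [0.5526, 0.3967, 0.1359]
tool_rot: [0.433, 0.749, 0.249, -0.436]
wrist_force: [0.8, -0.5, -0.0]
width: 0.0382
```

Run:
```python
from h import *
im=bot.camera("scene");cv2.imwrite("pics/s5.png",cv2.resize(im[180:360,180:330,::-1],None,fx=3,fy=3,interpolation=cv2.INTER_CUBIC))
```

```text
(no output)
```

View pics/s5.png

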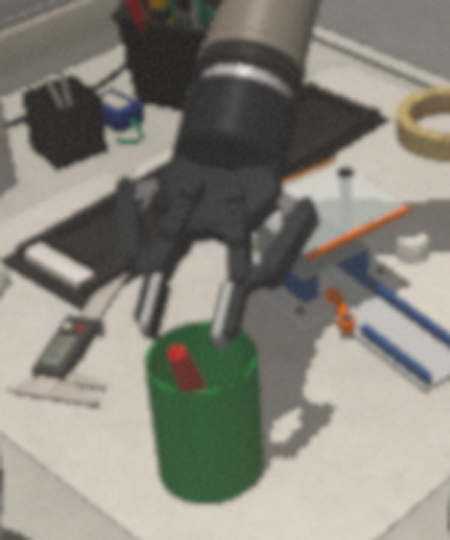

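The pen stands in the pot, leaning on the wall with its red cap up. Next I retract and plan the block.

Request:
step_arm --pt "45 1.5 0 -2 0 0 0" --pt "45 2.5 0 -3 0 0 0" --pt "45 2.5 0 -3 0 0 0" --pt "45 0 0 -3 0 0 0"

```text
time_s: 9.4
position: [0.5843, 0.3417, 0.2554]
tool_rot: [0.431, 0.75, 0.249, -0.437]
wrist_force: [-0.1, 0.4, 0.1]
width: 0.0381
```

Run:
```python
from h import *
o=log();L,e=fitL();print(o["position"],e)
B=lambda u,v:crop("t",u,v,340,240,5);S=lambda u,v:crop("s",u,v,220,220,4)
# block fit: top corners A(+x?)...
hx,hy=.015,.0225
obs=[("top",B(200,228),(hx,hy,.018)),("top",B(288,265),(hx,-hy,.018)),("top",B(260,322),(-hx,-hy,.018)),("top",B(175,285),(-hx,hy,.018)),
("scene",S(552,103),(hx,hy,.02)),("scene",S(632,108),(-hx,-hy,.02)),("scene",S(583,125),(-hx,hy,.02))]
b,r=fitpose(obs,[.564,-.039,-.38]);print(b,np.degrees(b[2]));print(r.round(1))
q=o["qpos"]
def chk(n,p,rr):
    global q
    q,e=ik(np.array(p),rr,q,L);print(n,q.round(2),round(e,4))
chk("blk",[b[0],b[1],.15],down(np.degrees(b[2])))
chk("blk",[b[0],b[1],.009],down(np.degrees(b[2])))
F=np.array([.6315,.1708]);y=-.143;fx=lambda x,z,yy=0:np.array([F[0]+np.cos(y)*x-np.sin(y)*yy,F[1]+np.sin(y)*x+np.cos(y)*yy,z])
chk("place",fx(-.09,.1),down(82));chk("place",fx(-.09,.015),down(82))
for x in(-.14,-.1,-.05,-.005): chk("push%g"%x,fx(x,.016),down(82,-40))
```

```text
[0.58432616 0.34174272 0.25537351] 0.0001392494576947234
[ 0.56395958 -0.03943346 -0.36975674] -21.18550057544921
[[-0.2 -0.2]
 [ 0.  -0.1]
 [ 0.9  0.4]
 [-0.   0.2]
 [-0.3 -0. ]
 [ 0.6  0.1]
 [-1.8  0.3]]
blk [ 0.34  0.35 -0.43  1.82  0.17  1.01 -0.53] 0.0
blk [ 0.28  0.53 -0.37  1.92  0.28  0.73 -0.61] 0.0
place [ 0.26  0.52 -0.86  1.84  0.47  0.99  0.63] 0.0
place [ 0.19  0.63 -0.78  1.89  0.58  0.86  0.55] 0.0
push-0.14 [ 0.1   0.66 -1.04  2.4   1.81  1.07 -0.86] 0.0001
push-0.1 [ 0.15  0.67 -1.    2.34  1.84  1.02 -0.78] 0.0
push-0.05 [ 0.19  0.69 -0.96  2.26  1.86  0.97 -0.69] 0.0
push-0.005 [ 0.21  0.72 -0.93  2.18  1.86  0.92 -0.6 ] 0.0
```

```bash
cat > pb.py <<'E'
from h import *
import sys
b=[.5640,-.0394];z=float(sys.argv[1])
log();plan(np.array([b[0],b[1],z]),down(-21.2),70,vmax=5.3,wmax=8.5)
E
python3 pb.py .13
```

```text
tool-frame total [-0.2673 -0.2097 -0.2144] dr [-27.2 -56.   46.5] 10
[70, -2.67, -2.1, -2.14, -2.7, -5.6, 4.6]
[70, -3.03, -1.77, -1.96, -2.7, -5.6, 4.6]
[70, -3.34, -1.42, -1.72, -2.7, -5.6, 4.6]
[70, -3.6, -1.06, -1.44, -2.7, -5.6, 4.6]
[70, -3.79, -0.7, -1.12, -2.7, -5.6, 4.6]
[70, -3.93, -0.35, -0.77, -2.7, -5.6, 4.6]
[70, -4.0, 0.0, -0.39, -2.7, -5.6, 4.6]
[70, -4.0, 0.34, 0.01, -2.7, -5.6, 4.6]
[70, -3.94, 0.65, 0.42, -2.7, -5.6, 4.6]
[70, -3.82, 0.94, 0.84, -2.7, -5.6, 4.6]
```

Request:
step_arm --pt "70 -2.7 -2.1 -2.3 -2.7 -5.6 4.6" --pt "70 -3.0 -1.8 -2.1 -2.7 -5.6 4.6" --pt "70 -3.3 -1.4 -1.8 -2.7 -5.6 4.6" --pt "70 -3.6 -1.1 -1.5 -2.7 -5.6 4.6" --pt "70 -3.8 -0.7 -1.2 -2.7 -5.6 4.6" --pt "70 -3.9 -0.3 -0.9 -2.7 -5.6 4.6" --pt "70 -4.0 0 -0.5 -2.7 -5.6 4.6" --pt "70 -4.0 0.3 0 -2.7 -5.6 4.6"

```text
time_s: 10.4
position: [0.5738, 0.0201, 0.1788]
tool_rot: [0.78, 0.618, 0.057, -0.078]
wrist_force: [0.0, 0.8, -0.1]
width: 0.0595
```

```bash
python3 pb.py .12
```

```text
tool-frame total [-0.0701  0.0068  0.0464] dr [ -3.7 -10.5   7.9] 2
[70, -3.5, 0.34, 2.32, -1.8, -5.2, 4.0]
[70, -3.25, 0.5, 2.64, -1.8, -5.2, 4.0]
```

Request:
step_arm --pt "70 -3.5 0.3 1.5 -1.8 -5.2 4.0" --pt "70 -3.2 0.5 1.5 -1.8 -5.2 4.0" --pt "70 0 0 0 0 0 0"

```text
time_s: 10.78
position: [0.5643, -0.044, 0.1447]
tool_rot: [0.828, 0.561, 0.001, 0.003]
wrist_force: [-0.5, -0.9, 0.2]
width: 0.0597
```

```bash
python3 pb.py .06
```

```text
tool-frame total [ 0.0043 -0.0026  0.0846] dr [ 0.4  0.1 -0.6] 2
[70, 0.22, -0.13, 4.23, 0.2, 0.1, -0.3]
[70, 0.21, -0.11, 4.23, 0.2, 0.1, -0.3]
```

Request:
step_arm --pt "70 0.2 -0.1 4.0 0 0 0" --pt "70 0.2 -0.1 4.0 0 0 0" --pt "70 0 0 1.0 0 0 0" --pt "70 0 0 0 0 0 0"

```text
time_s: 11.28
position: [0.5714, -0.0361, 0.0607]
tool_rot: [0.827, 0.561, 0.009, 0.004]
wrist_force: [-0.1, 0.1, 0.2]
width: 0.0602
```

```bash
python3 pb.py .009
python3 - <<'E'
from h import *
im=bot.camera("scene");cv2.imwrite("pics/s6.png",cv2.resize(im[200:300,280:400,::-1],None,fx=6,fy=6,interpolation=cv2.INTER_CUBIC))
im=bot.camera("top");cv2.imwrite("pics/t6.png",cv2.resize(im[210:330,180:340,::-1],None,fx=5,fy=5,interpolation=cv2.INTER_CUBIC))
E
```

```text
tool-frame total [-0.0063 -0.0065  0.0516] dr [ 0.9 -0.6 -0.5] 1
[70, -0.63, -0.65, 5.16, 0.9, -0.6, -0.5]
```

View pics/s6.png

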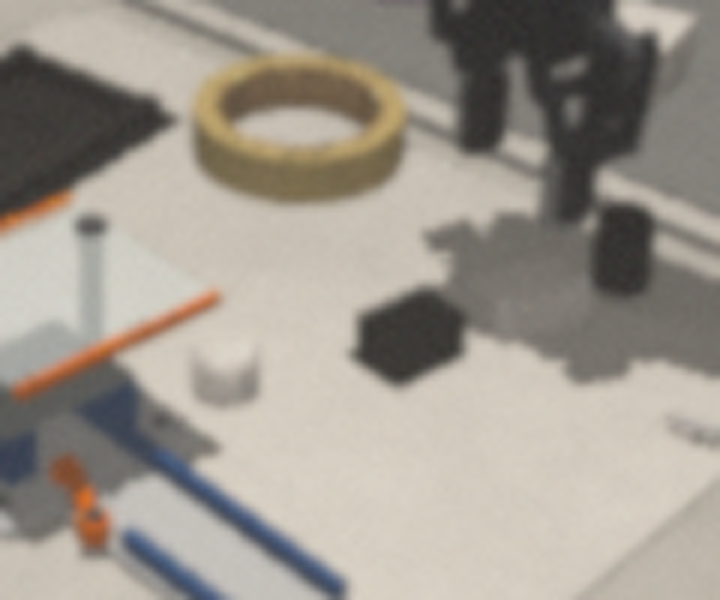

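View pics/t6.png

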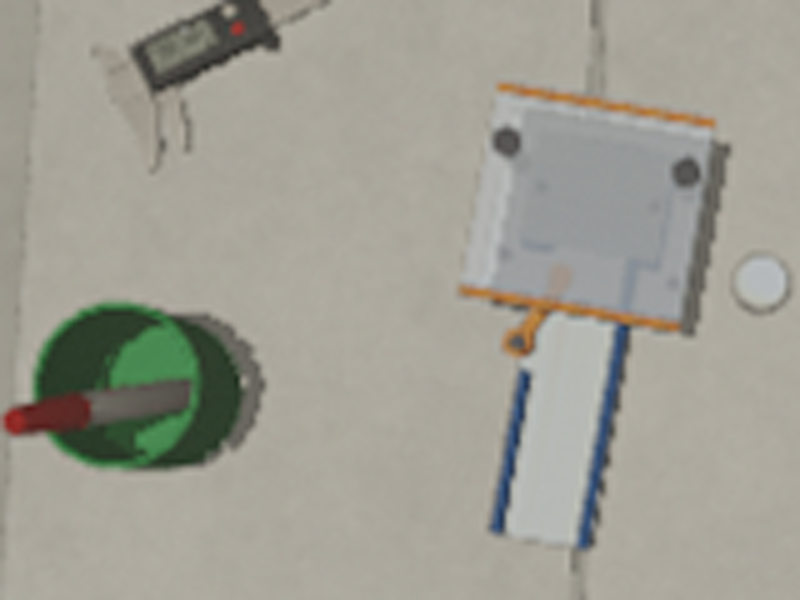

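Request:
step_arm --pt "70 -0.6 -0.6 0 0.9 -0.6 -0.5" --pt "70 0 0 1.5 0 0 0" --pt "70 0 0 0 0 0 0"

```text
time_s: 11.75
position: [0.5653, -0.0404, 0.048]
tool_rot: [0.825, 0.565, 0.002, 0.002]
wrist_force: [0.0, 1.3, -0.3]
width: 0.0596
```

```bash
python3 pb.py .009
python3 - <<'E'
from h import *
T=lambda u,v:crop("top",u,v,180,210,5);S=lambda u,v:crop("s",u,v,220,220,4)
obs=[("top",T(460,291),(-.026,.05,.078)),("top",T(690,331),(-.026,-.05,.078)),
("top",T(500,87),(.071,.05,.08)),("top",T(714,125),(.071,-.05,.08)),
("top",T(490,531),(-.13,.0235,.016)),("top",T(594,548),(-.13,-.0235,.016)),("top",T(578,546),(-.13,-.0175,.016)),("top",T(504,534),(-.13,.0175,.016)),("top",T(517,343),(-.04,.0265,.017)),
("top",T(519,372),(-.052,.0235,.016)),("top",T(531,374),(-.052,.0175,.016)),
("scene",S(248,183),(-.026,.05,.078)),("scene",S(387,118),(-.026,-.05,.078)),
("scene",S(153,107),(.071,.05,.08)),("scene",S(290,50),(.071,-.05,.08)),
("scene",S(412,350),(-.13,.0235,.014)),("scene",S(468,316),(-.13,-.0235,.014))]
p,r=fitpose(obs,[.6314,.1708,-.143]);print(p,np.degrees(p[2]));print(r.round(1).tolist())
print(fitpose(obs[:11],p)[0])
# lane dir from wall edges
for a,b in [((593,548),(630,328)),((578,545),(615,330)),((505,535),(531,372)),((489,530),(519,372))]:
    A=unproj("top",T(*a),.016);C=unproj("top",T(*b),.016);d=C-A;print(np.degrees(np.arctan2(d[1],d[0])),A[:2])
E
```

```text
tool-frame total [ 0.0004 -0.0018  0.039 ] dr [ 0.3 -0.  -0. ] 1
[70, 0.04, -0.18, 3.9, 0.3, 0.0, 0.0]
[ 0.63106326  0.17063824 -0.14260392] -8.170602733124692
[[-0.1, 0.6], [-2.0, 0.3], [-0.2, -0.8], [0.7, -1.0], [-0.1, 0.6], [-1.1, 0.7], [-0.5, 0.7], [-0.4, 0.4], [0.2, -0.0], [0.2, -0.5], [0.3, -0.5], [1.1, -0.1], [0.3, -0.1], [-0.1, -0.3], [-1.1, -0.5], [-0.5, -1.4], [1.1, -1.8]]
[ 0.63137381  0.1704877  -0.13717235]
-7.527913272090873 [0.50077123 0.16373204]
-7.702135168679245 [0.50193486 0.17078663]
-6.766218305252441 [0.50548059 0.205079  ]
-8.42863599230139 [0.50755648 0.21265976]
```

Request:
step_arm --pt "60 0 -0.2 1.8 0.3 0 0" --pt "60 0 0 1.5 0 0 0" --pt "60 0 0 0.5 0 0 0" --pt "60 0 0 0 0 0 0" --newtons 70

```text
time_s: 12.25
position: [0.5627, -0.0394, 0.0062]
tool_rot: [0.825, 0.565, -0.001, -0.001]
wrist_force: [1.3, -0.1, 0.2]
width: 0.0512
```

```bash
python3 pb.py .009
```

```text
tool-frame total [ 0.0005  0.0012 -0.0028] dr [-0.1  0.   0. ] 1
[70, 0.05, 0.12, -0.28, -0.1, 0.0, 0.0]
```

Request:
step_arm --pt "60 0 0.1 -0.3 0 0 0" --pt "60 0 0 0 0 0 0" --pt "0 0 0 0 0 0 0" --pt "0 0 0 0 0 0 0" --pt "0 0 0 0 0 0 0" --pt "0 0 0 0 0 0 0" --newtons 70

```text
time_s: 13.0
position: [0.565, -0.0398, 0.0109]
tool_rot: [0.825, 0.565, 0.0, 0.0]
wrist_force: [0.9, -0.0, 0.1]
width: 0.0273
```

Run:
```python
from h import *
o=log();print(o["width"],o["position"],o["wrist_force"])
im=bot.camera("scene");cv2.imwrite("pics/s7.png",cv2.resize(im[200:300,280:400,::-1],None,fx=6,fy=6,interpolation=cv2.INTER_CUBIC))
```

```text
0.027252413754303928 [ 0.56497073 -0.03978871  0.01085565] [ 0.92405742 -0.01582375  0.13683857]
```

View pics/s7.png

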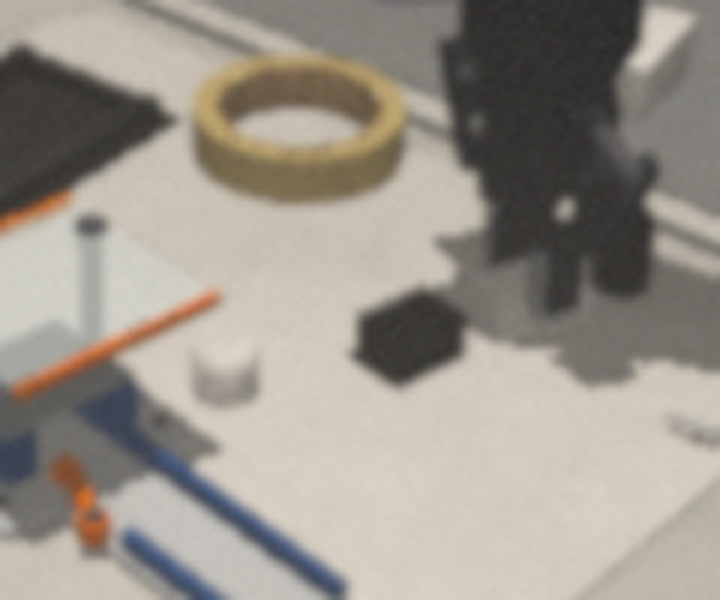

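Request:
step_arm --pt "0 0 0 -1 0 0 0" --pt "0 0 0 -3 0 0 0" --pt "0 0 0 -4 0 0 0" --pt "0 0 0 -4 0 0 0" --pt "0 0 0 0 0 0 0"

```text
time_s: 13.68
position: [0.5642, -0.0397, 0.1355]
tool_rot: [0.825, 0.565, -0.0, -0.0]
wrist_force: [0.3, 0.7, -2.0]
width: 0.0276
```

Run:
```python
from h import *
o=log();print(o["width"],o["position"],o["wrist_force"])
im=bot.camera("scene");cv2.imwrite("pics/s8.png",cv2.resize(im[180:300,280:420,::-1],None,fx=5,fy=5,interpolation=cv2.INTER_CUBIC))
```

```text
0.027595789358721097 [ 0.56422173 -0.03971667  0.13549405] [ 0.30561038  0.71105159 -2.00634809]
```

View pics/s8.png

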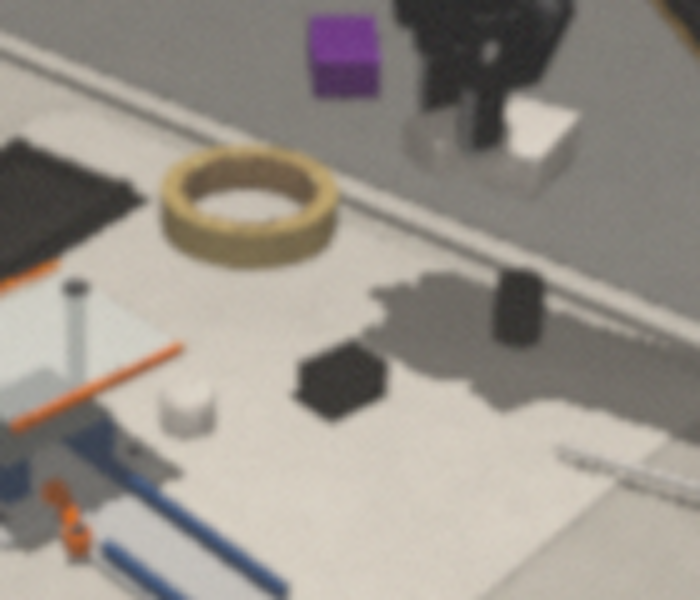

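```bash
cat > pl.py <<'E'
from h import *
import sys
F=np.array([.6312,.1706]);y=np.radians(-7.9);fx=lambda x,z,yy=0:np.array([F[0]+np.cos(y)*x-np.sin(y)*yy,F[1]+np.sin(y)*x+np.cos(y)*yy,z])
def infix(p): d=p[:2]-F; return np.array([np.cos(y)*d[0]+np.sin(y)*d[1],-np.sin(y)*d[0]+np.cos(y)*d[1],p[2]])
if __name__=="__main__":
    x,z=float(sys.argv[1]),float(sys.argv[2]);tilt=float(sys.argv[3]) if len(sys.argv)>3 else 0
    o=log();print("fix",infix(o["position"]).round(4),"F",infix(np.r_[F+o["wrist_force"][:2],0])[:2].round(1),o["wrist_force"].round(1),o["width"].round(4),o["time_s"],o["qpos"].round(2))
    plan(fx(x,z),down(82.1,tilt),0,vmax=4,wmax=9)
E
python3 pl.py -.092 .13
```

```text
Traceback (most recent call last):
  File "pl.py", line 7, in <module>
    o=log();print("fix",infix(o["position"]).round(4),"F",infix(np.r_[F+o["wrist_force"][:2],0])[:2].round(1),o["wrist_force"].round(1),o["width"].round(4),o["time_s"],o["qpos"].round(2))
                                                                                                                                        ^^^^^^^^^^^^^^^^
AttributeError: 'float' object has no attribute 'round'
```

```bash
sed -i 's/o\["width"\].round(4)/round(o["width"],4)/' pl.py; python3 pl.py -.092 .13
```

```text
fix [-0.0391 -0.2179  0.1335] F [-0.9  0. ] [-0.9  0.2 -1.9] 0.0278 13.725 [ 0.32  0.36 -0.4   1.84  0.17  0.97 -0.52]
tool-frame total [ 0.1999 -0.1014  0.0037] dr [  -0.2   -0.2 -103.3] 12
[0, 1.67, -0.85, 0.03, 0.0, 0.0, -8.6]
[0, 1.77, -0.59, 0.03, 0.0, 0.0, -8.6]
[0, 1.84, -0.31, 0.03, 0.0, 0.0, -8.6]
[0, 1.87, -0.04, 0.03, 0.0, 0.0, -8.6]
[0, 1.85, 0.24, 0.03, 0.0, 0.0, -8.6]
[0, 1.79, 0.52, 0.03, 0.0, 0.0, -8.6]
[0, 1.7, 0.78, 0.03, 0.0, 0.0, -8.6]
[0, 1.56, 1.03, 0.03, 0.0, 0.0, -8.6]
[0, 1.39, 1.25, 0.03, 0.0, 0.0, -8.6]
[0, 1.19, 1.44, 0.03, 0.0, 0.0, -8.6]
[0, 0.96, 1.6, 0.03, 0.0, 0.0, -8.6]
[0, 0.71, 1.73, 0.03, 0.0, 0.0, -8.6]
```

Request:
step_arm --pt "0 1.7 -0.8 0 0 0 -8.6" --pt "0 1.8 -0.6 0 0 0 -8.6" --pt "0 1.8 -0.3 0 0 0 -8.6" --pt "0 1.9 0 0 0 0 -8.6" --pt "0 1.8 0.2 0 0 0 -8.6" --pt "0 1.8 0.5 0 0 0 -8.6" --pt "0 1.7 0.8 0 0 0 -8.6" --pt "0 1.6 1.0 0 0 0 -8.6"

```text
time_s: 14.72
position: [0.5342, 0.1084, 0.1209]
tool_rot: [0.344, 0.939, -0.006, -0.013]
wrist_force: [-0.0, -0.5, -0.3]
width: 0.0279
```

```bash
python3 pl.py -.092 .12
```

```text
fix [-0.0875 -0.0749  0.1209] F [ 0.1 -0.4] [-0.  -0.5 -0.3] 0.0279 14.725 [ 0.28  0.41 -0.69  1.87  0.3   1.    0.32]
tool-frame total [0.0439 0.0609 0.0005] dr [ -0.9  -1.5 -32.4] 4
[0, 1.1, 1.52, 0.01, -0.2, -0.4, -8.1]
[0, 0.87, 1.66, 0.01, -0.2, -0.4, -8.1]
[0, 0.63, 1.77, 0.01, -0.2, -0.4, -8.1]
[0, 0.37, 1.84, 0.02, -0.2, -0.4, -8.1]
```

Request:
step_arm --pt "0 1.1 1.5 0 -0.2 -0.4 -8.1" --pt "0 0.9 1.7 0 -0.2 -0.4 -8.1" --pt "0 0.6 1.8 0 -0.2 -0.4 -8.1" --pt "0 0.4 1.8 0 -0.2 -0.4 -8.1" --pt "0 0 0 0 0 0 0"

```text
time_s: 15.35
position: [0.5322, 0.1849, 0.1123]
tool_rot: [0.058, 0.998, -0.002, -0.007]
wrist_force: [1.3, -1.3, -1.4]
width: 0.0276
```

```bash
python3 pl.py -.092 .06
```

```text
fix [-0.1     0.0006  0.1123] F [ 1.5 -1.1] [ 1.3 -1.3 -1.4] 0.0276 15.35 [ 0.23  0.48 -0.82  1.84  0.41  1.01  0.69]
tool-frame total [-0.0087 -0.0005  0.0522] dr [-0.3 -0.8  1.3] 2
[0, -0.44, -0.02, 2.61, -0.2, -0.4, 0.6]
[0, -0.42, -0.03, 2.61, -0.2, -0.4, 0.6]
```

Request:
step_arm --pt "0 -0.4 0 2.2 -0.2 -0.4 0.6" --pt "0 -0.4 0 2.2 -0.2 -0.4 0.6" --pt "0 0 0 0 0 0 0"

```text
time_s: 15.72
position: [0.5383, 0.1792, 0.0645]
tool_rot: [0.073, 0.997, -0.002, -0.002]
wrist_force: [-0.1, 0.4, -1.1]
width: 0.0276
```

```bash
python3 pl.py -.092 .035
python3 - <<'E'
from h import *
im=bot.camera("scene");cv2.imwrite("pics/s9.png",cv2.resize(im[220:320,260:380,::-1],None,fx=6,fy=6,interpolation=cv2.INTER_CUBIC))
im=bot.camera("top");cv2.imwrite("pics/t9.png",cv2.resize(im[220:340,250:370,::-1],None,fx=5,fy=5,interpolation=cv2.INTER_CUBIC))
E
```

```text
fix [-0.0932 -0.0042  0.0645] F [-0.1  0.3] [-0.1  0.4 -1.1] 0.0276 15.725 [ 0.2   0.54 -0.77  1.88  0.47  0.92  0.63]
tool-frame total [-0.0013  0.0044  0.0295] dr [-0.2 -0.2 -0.5] 1
[0, -0.13, 0.44, 2.95, -0.2, -0.2, -0.5]
```

View pics/s9.png

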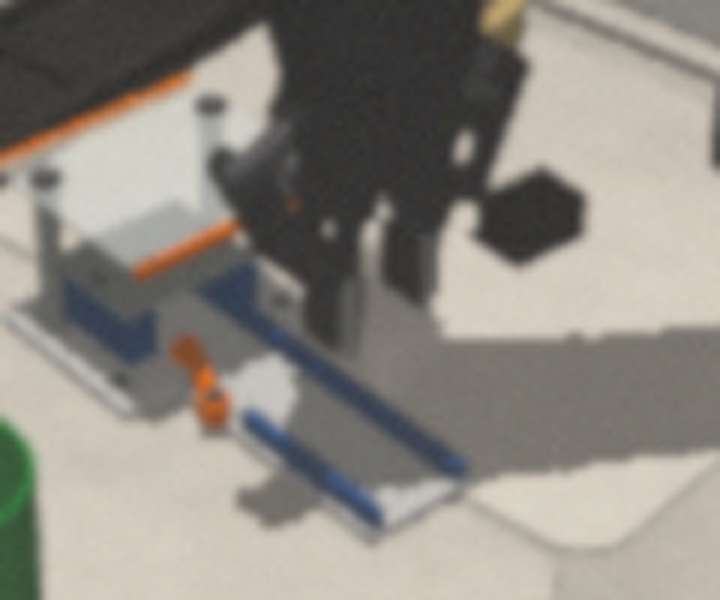

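View pics/t9.png

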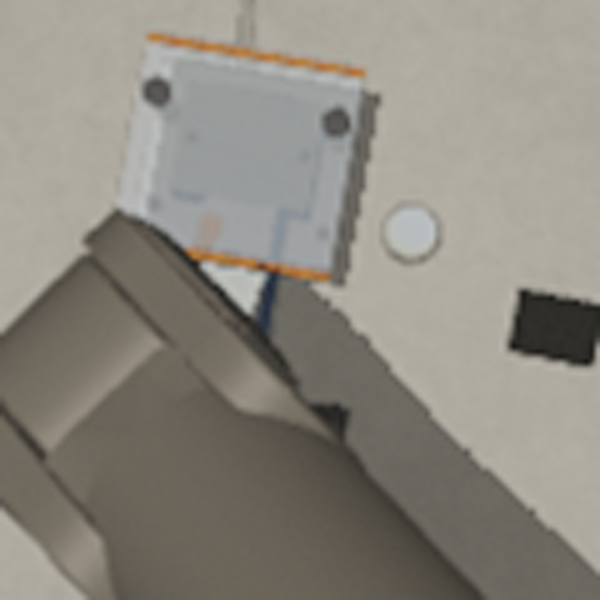

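Run:
```python
from h import *
im=bot.camera("scene")
p,r,o=cur();print(p)
c=im[225:290,290:355,::-1].astype(float)
c=np.clip(40+(c-20)*1.6,0,255).astype(np.uint8)
k=11;c=cv2.resize(c,None,fx=k,fy=k,interpolation=cv2.INTER_CUBIC)
for z in(-.0109,.0091):
    pts=[p+r.apply([sx*.0225,sy*.015,-z]) for sx,sy in((1,1),(1,-1),(-1,-1),(-1,1))]
    q=(proj("scene",pts)-[290,225]+.5)*k
    cv2.polylines(c,[q.round().astype(int)],True,(0,255,255),1)
cv2.imwrite("pics/s10.png",c)
```

```text
[0.54013078 0.18119098 0.06712885]
```

View pics/s10.png

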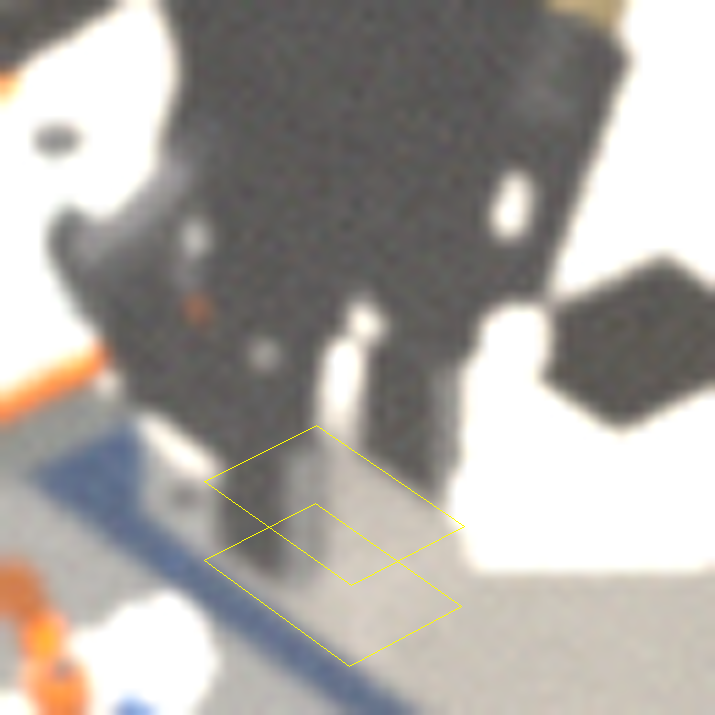

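Request:
step_arm --pt "0 0 0.2 1.0 0 0 -0.5" --pt "0 0 0 1.0 0 0 0" --pt "0 0 0 0 0 0 0" --pt "0 0 0 0 0 0 0"

```text
time_s: 16.38
position: [0.5414, 0.1837, 0.0473]
tool_rot: [0.068, 0.998, 0.0, 0.002]
wrist_force: [0.9, 0.0, -1.6]
width: 0.0279
```

```bash
python3 pl.py -.092 .03
```

```text
fix [-0.0908  0.0006  0.0473] F [0.9 0.2] [ 0.9  0.  -1.6] 0.0279 16.375 [ 0.18  0.57 -0.76  1.88  0.5   0.89  0.61]
tool-frame total [ 0.0013 -0.0006  0.0173] dr [0.  0.2 0.1] 1
[0, 0.13, -0.06, 1.73, 0.0, 0.2, 0.1]
```

Request:
step_arm --pt "0 0 0 0.9 0 0 0" --pt "0 0 0 0.7 0 0 0" --pt "0 0 0 0 0 0 0" --pt "0 0 0 0 0 0 0"

```text
time_s: 16.88
position: [0.5415, 0.1837, 0.0302]
tool_rot: [0.068, 0.998, 0.0, 0.002]
wrist_force: [-0.1, 0.3, -0.7]
width: 0.0278
```

```bash
python3 pl.py -.092 .02;python3 - <<'E'
from h import *
im=bot.camera("scene")
p,r,o=cur();print(p)
c=im[235:300,290:355,::-1].astype(float)
c=np.clip(20+(c-20)*1.3,0,255).astype(np.uint8)
k=11;c=cv2.resize(c,None,fx=k,fy=k,interpolation=cv2.INTER_CUBIC)
cv2.imwrite("pics/s11.png",c)
E
```

```text
fix [-0.0907  0.0006  0.0302] F [-0.1  0.3] [-0.1  0.3 -0.7] 0.0278 16.875 [ 0.17  0.59 -0.74  1.89  0.52  0.86  0.59]
tool-frame total [ 0.0014 -0.0006  0.0102] dr [0.  0.2 0.1] 1
[0, 0.14, -0.06, 1.02, 0.0, 0.2, 0.1]
[0.54142251 0.18362624 0.03021566]
```

View pics/s11.png

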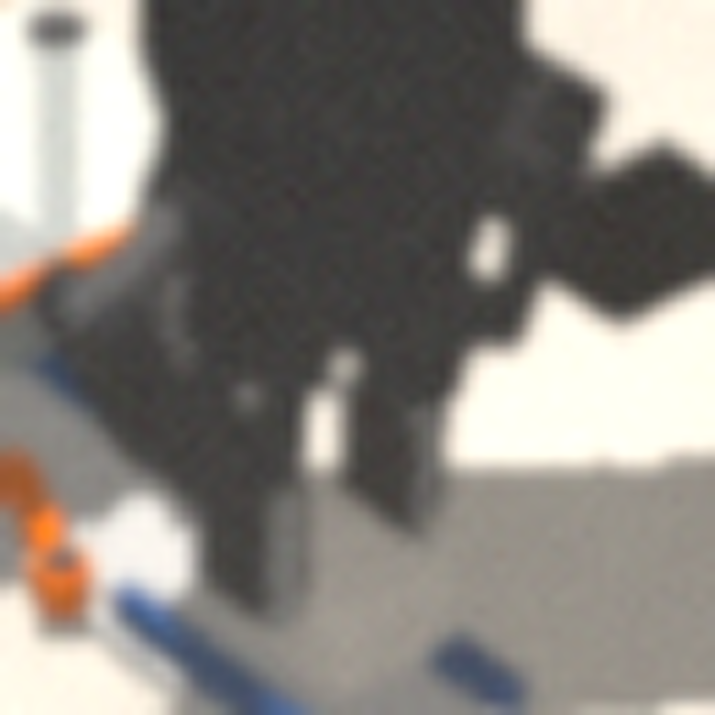

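Request:
step_arm --pt "0 0 0 0.3 0 0 0" --pt "0 0 0 0.2 0 0 0" --pt "0 0 0 0 0 0 0"

```text
time_s: 17.3
position: [0.5417, 0.1837, 0.0252]
tool_rot: [0.068, 0.998, 0.0, 0.002]
wrist_force: [0.1, 0.0, -1.3]
width: 0.028
```

Request:
step_arm --pt "0 0 0 0.3 0 0 0" --pt "0 0 0 0.2 0 0 0" --pt "0 0 0 0 0 0 0"

```text
time_s: 17.68
position: [0.5418, 0.1837, 0.0199]
tool_rot: [0.068, 0.998, 0.0, 0.002]
wrist_force: [-0.2, -0.3, -1.5]
width: 0.0281
```

Request:
step_arm --pt "0 0 0 0.2 0 0 0" --pt "0 0 0 0.1 0 0 0" --pt "0 0 0 0 0 0 0"

```text
time_s: 18.05
position: [0.5418, 0.1837, 0.0169]
tool_rot: [0.068, 0.998, 0.0, 0.002]
wrist_force: [-1.6, 0.0, 0.1]
width: 0.0279
```

Request:
step_arm --pt "50 0 0 0 0 0 0" --pt "50 0 0 0 0 0 0" --pt "50 0 0 0 0 0 0" --pt "50 0 0 -2 0 0 0" --pt "50 0 0 -4 0 0 0" --pt "50 0 0 -4 0 0 0" --pt "50 3 0 -3 0 0 0"

```text
time_s: 18.92
position: [0.5126, 0.1878, 0.1529]
tool_rot: [0.069, 0.998, 0.001, 0.002]
wrist_force: [-0.8, -0.0, -0.6]
width: 0.0425
```

```bash
python3 pl.py -.17 .12 -38;python3 - <<'E'
from h import *
im=bot.camera("scene")
c=im[235:315,270:360,::-1]
cv2.imwrite("pics/s12.png",cv2.resize(c,None,fx=8,fy=8,interpolation=cv2.INTER_CUBIC))
E
```

```text
fix [-0.1199  0.0008  0.1529] F [-0.8 -0.1] [-0.8 -0.  -0.6] 0.0425 18.925 [ 0.27  0.39 -0.86  1.86  0.35  1.04  0.7 ]
tool-frame total [ 0.0503 -0.0008  0.0327] dr [  0.1 -37.8  -0. ] 5
[0, 1.01, -0.02, 0.65, 0.0, -7.6, 0.0]
[0, 1.08, -0.02, 0.52, 0.0, -7.6, 0.0]
[0, 1.14, -0.02, 0.37, 0.0, -7.6, 0.0]
[0, 1.18, -0.02, 0.22, 0.0, -7.6, 0.0]
[0, 1.2, -0.02, 0.06, 0.0, -7.6, 0.0]
```

View pics/s12.png

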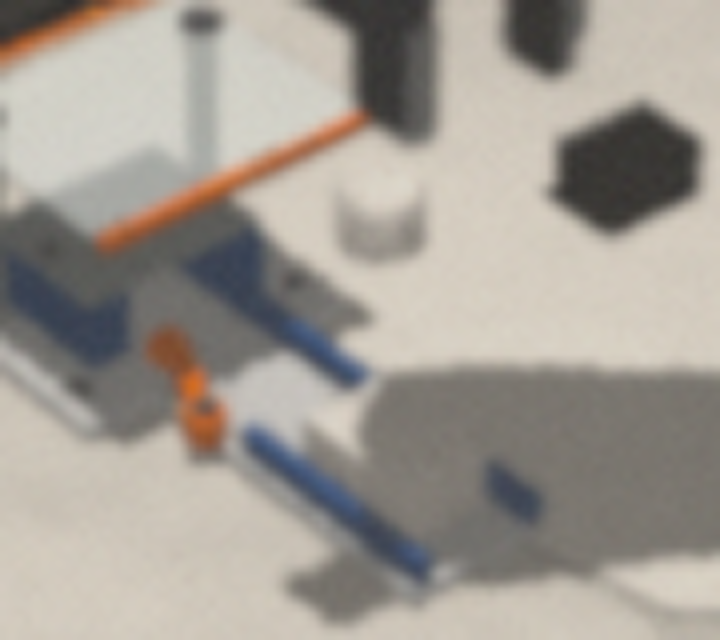

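Request:
step_arm --pt "0 1.0 0 0.4 0 -7.6 0" --pt "0 1.1 0 0.4 0 -7.6 0" --pt "0 1.1 0 0.3 0 -7.6 0" --pt "0 1.2 0 0.2 0 -7.6 0" --pt "0 1.2 0 0 0 -7.6 0" --pt "0 0 0 0 0 0 0"

```text
time_s: 19.73
position: [0.4656, 0.1971, 0.138]
tool_rot: [0.064, 0.949, -0.024, 0.308]
wrist_force: [0.0, -0.4, 0.2]
width: -0.0002
```

```bash
python3 pl.py -.16 .06 -38
```

```text
fix [-0.1677  0.0034  0.138 ] F [ 0.1 -0.4] [ 0.  -0.4  0.2] -0.0002 19.725 [-0.07  0.12 -0.78  2.35  1.15  0.66 -0.33]
tool-frame total [ 0.0397 -0.003   0.0676] dr [-0.2 -2.   0.2] 2
[0, 1.98, -0.15, 3.38, -0.1, -1.0, 0.1]
[0, 2.04, -0.16, 3.35, -0.1, -1.0, 0.1]
```

Request:
step_arm --pt "0 1.9 -0.1 3.2 0 -1 0" --pt "0 1.9 -0.1 3.2 0 -1 0" --pt "0 0 0 0 0 0 0"

```text
time_s: 20.1
position: [0.4787, 0.1948, 0.0674]
tool_rot: [0.067, 0.942, -0.025, 0.328]
wrist_force: [-0.8, -0.2, 0.0]
width: 0.0001
```

```bash
python3 pl.py -.155 .018 -38
```

```text
fix [-0.1544  0.003   0.0674] F [-0.7 -0.3] [-0.8 -0.2  0. ] 0.0001 20.1 [-0.16  0.34 -0.73  2.4   1.56  0.75 -0.75]
tool-frame total [ 0.0311 -0.0029  0.0384] dr [-0.3  0.4 -0.1] 2
[0, 1.56, -0.14, 1.92, -0.1, 0.2, -0.1]
[0, 1.55, -0.15, 1.92, -0.1, 0.2, -0.1]
```

Request:
step_arm --pt "0 0.9 -0.1 1.8 0 0 0" --pt "0 1.0 -0.1 1.6 0 0 0" --pt "0 0.3 0 0.3 0 0 0" --pt "0 0 0 0 0 0 0"

```text
time_s: 20.6
position: [0.492, 0.1929, 0.0326]
tool_rot: [0.071, 0.94, -0.025, 0.332]
wrist_force: [0.1, 0.6, 0.4]
width: 0.0
```

```bash
python3 pl.py -.13 .018 -38
python3 - <<'E'
from h import *
im=bot.camera("scene")
cv2.imwrite("pics/s13.png",cv2.resize(im[210:330,260:380,::-1],None,fx=6,fy=6,interpolation=cv2.INTER_CUBIC))
im=bot.camera("top");cv2.imwrite("pics/t13.png",cv2.resize(im[220:340,230:370,::-1],None,fx=5,fy=5,interpolation=cv2.INTER_CUBIC))
E
```

```text
fix [-0.1409  0.003   0.0326] F [0.  0.6] [0.1 0.6 0.4] 0.0 20.6 [-0.17  0.45 -0.7   2.4   1.71  0.8  -0.88]
tool-frame total [ 0.0007 -0.0029  0.0182] dr [-0.4  0.9 -0.6] 1
[0, 0.07, -0.29, 1.82, -0.4, 0.9, -0.6]
```

View pics/s13.png

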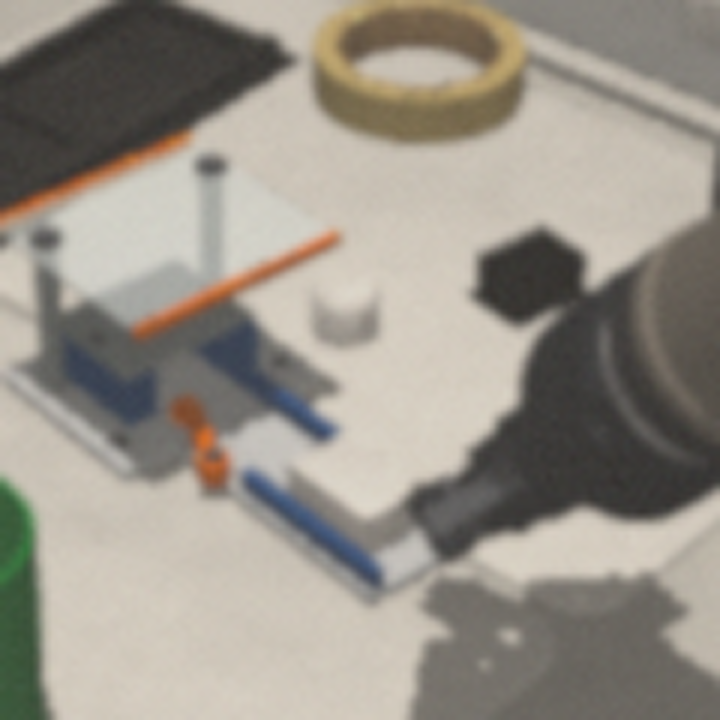

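View pics/t13.png

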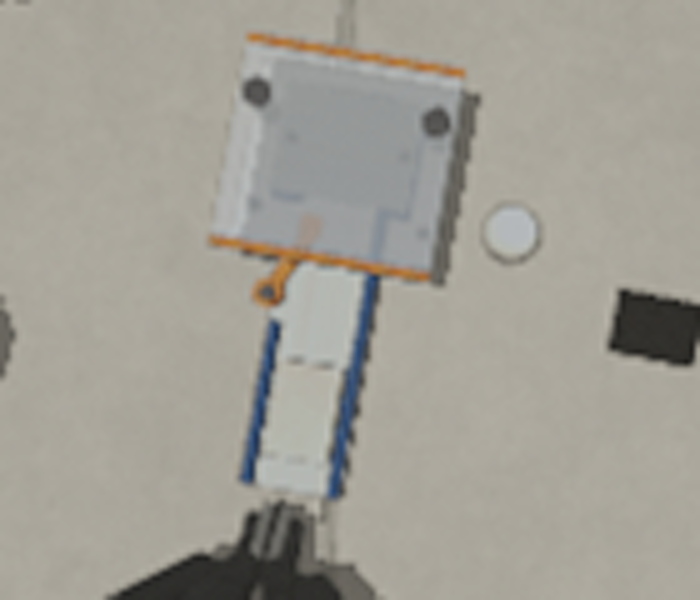

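The block lies flat in the lane, rear edge at about (295,460) in the top crop, with the pusher fingers behind it. I'll lower behind it and push.

Request:
step_arm --pt "0 0.5 -0.2 0.6 0 0.5 -0.5" --pt "0 0.4 0 0.5 0 0 0" --pt "0 0 0 0 0 0 0"

```text
time_s: 21.08
position: [0.4921, 0.1911, 0.019]
tool_rot: [0.066, 0.942, -0.025, 0.329]
wrist_force: [-0.7, -0.0, 0.0]
width: -0.0
```

```bash
python3 pl.py -.11 .017 -38
```

```text
fix [-0.1406  0.0012  0.019 ] F [-0.7 -0.1] [-0.7 -0.   0. ] -0.0 21.075 [-0.17  0.48 -0.69  2.4   1.75  0.81 -0.9 ]
tool-frame total [-0.0227 -0.001   0.0207] dr [-0.3  0.5 -0.1] 1
[0, -2.27, -0.1, 2.07, -0.3, 0.5, -0.1]
```

Request:
step_arm --pt "0 -0.7 0 0.7 0 0 0" --pt "0 -0.8 0 0.6 0 0 0" --pt "0 -0.8 0 0.6 0 0 0" --pt "0 -0.8 0 0.6 0 0 0" --pt "0 0 0 0 0 0 0"

```text
time_s: 21.7
position: [0.5348, 0.1847, 0.0186]
tool_rot: [0.067, 0.942, -0.026, 0.329]
wrist_force: [-0.1, 0.1, 0.1]
width: 0.0005
```

```bash
python3 pl.py -.05 .017 -38;  python3 - <<'E'
from h import *
im=bot.camera("scene")
cv2.imwrite("pics/s14.png",cv2.resize(im[210:330,260:380,::-1],None,fx=6,fy=6,interpolation=cv2.INTER_CUBIC))
E
```

```text
fix [-0.0975  0.0008  0.0186] F [-0.1  0.1] [-0.1  0.1  0.1] 0.0005 21.7 [-0.13  0.51 -0.65  2.33  1.78  0.77 -0.83]
tool-frame total [-0.0361 -0.0005  0.0308] dr [-0.4  0.5 -0.1] 2
[0, -1.81, -0.02, 1.54, -0.2, 0.3, 0.0]
[0, -1.81, -0.03, 1.53, -0.2, 0.3, 0.0]
```

View pics/s14.png

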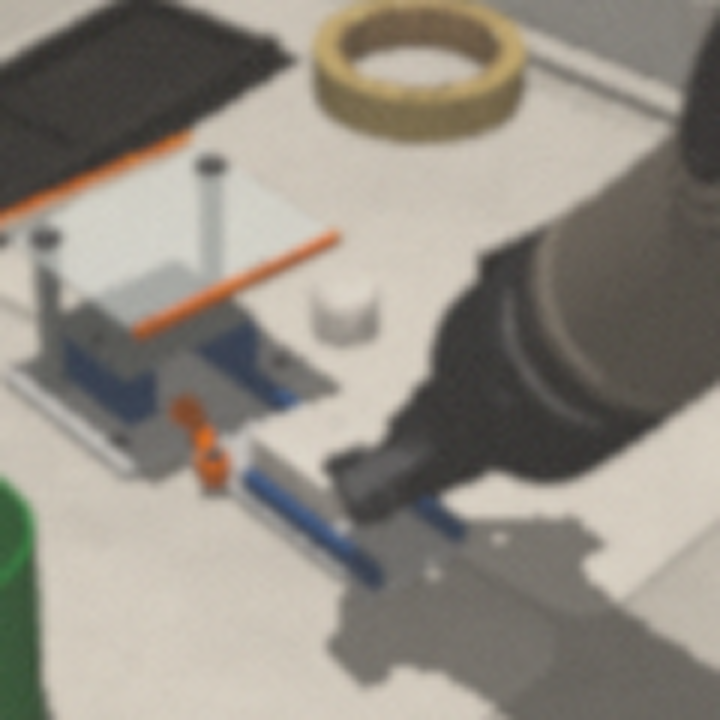

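Request:
step_arm --pt "0 0.2 0 0.3 0 0 0" --pt "0 -0.8 0 0.6 0 0 0" --pt "0 -0.8 0 0.6 0 0 0" --pt "0 -0.8 0 0.6 0 0 0" --pt "0 0 0 0 0 0 0"

```text
time_s: 22.38
position: [0.5653, 0.1804, 0.015]
tool_rot: [0.066, 0.942, -0.026, 0.328]
wrist_force: [0.5, -0.9, -1.0]
width: 0.0004
```

```bash
python3 pl.py -.01 .016 -38;  python3 - <<'E'
from h import *
im=bot.camera("scene")
cv2.imwrite("pics/s15.png",cv2.resize(im[210:330,260:380,::-1],None,fx=6,fy=6,interpolation=cv2.INTER_CUBIC))
E
```

```text
fix [-0.0666  0.0007  0.015 ] F [ 0.6 -0.8] [ 0.5 -0.9 -1. ] 0.0004 22.375 [-0.1   0.54 -0.62  2.28  1.8   0.74 -0.78]
tool-frame total [-0.045  -0.0005  0.0344] dr [-0.3  0.4  0. ] 2
[0, -2.25, -0.02, 1.72, -0.2, 0.2, 0.0]
[0, -2.26, -0.03, 1.71, -0.2, 0.2, 0.0]
```

View pics/s15.png

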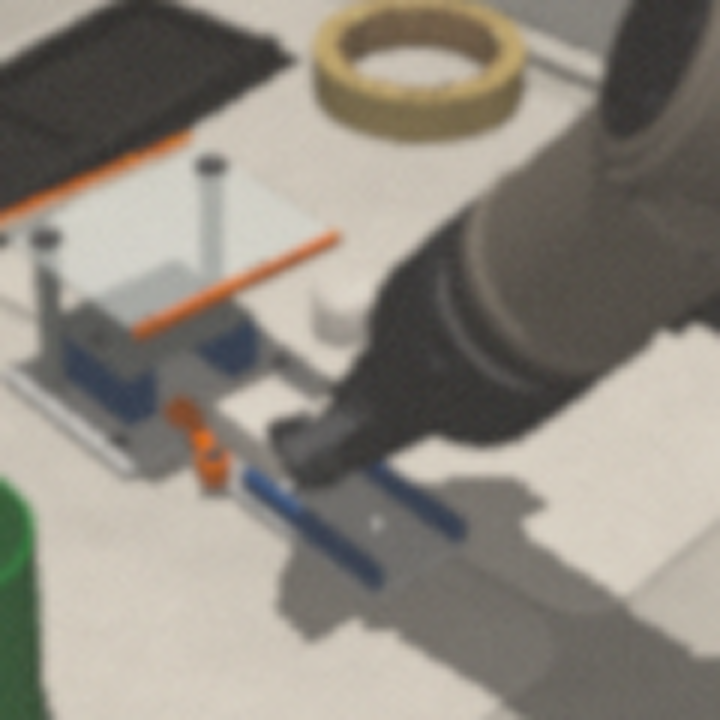

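Request:
step_arm --pt "0 -0.8 0 0.6 0 0 0" --pt "0 -0.8 0 0.6 0 0 0" --pt "0 -0.8 0 0.6 0 0 0" --pt "0 0 0 0 0 0 0"

```text
time_s: 22.92
position: [0.5958, 0.176, 0.0154]
tool_rot: [0.065, 0.942, -0.026, 0.327]
wrist_force: [-0.3, 0.0, -0.4]
width: -0.0001
```

```bash
python3 pl.py -.01 .016 -38;  python3 - <<'E'
from h import *
im=bot.camera("scene")
cv2.imwrite("pics/s16.png",cv2.resize(im[220:310,260:350,::-1],None,fx=8,fy=8,interpolation=cv2.INTER_CUBIC))
im=bot.camera("top");cv2.imwrite("pics/t16.png",cv2.resize(im[220:320,240:340,::-1],None,fx=6,fy=6,interpolation=cv2.INTER_CUBIC))
E
```

```text
fix [-0.0358  0.0005  0.0154] F [-0.3  0. ] [-0.3  0.  -0.4] -0.0001 22.925 [-0.08  0.55 -0.59  2.22  1.79  0.71 -0.72]
tool-frame total [-0.0206 -0.0005  0.0156] dr [-0.3  0.4  0.1] 1
[0, -2.06, -0.05, 1.56, -0.3, 0.4, 0.1]
```

View pics/s16.png

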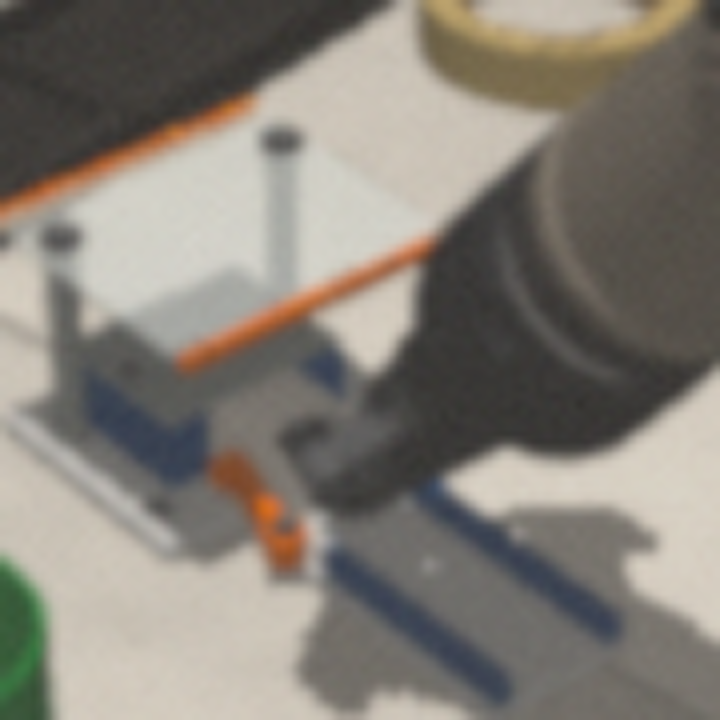

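View pics/t16.png

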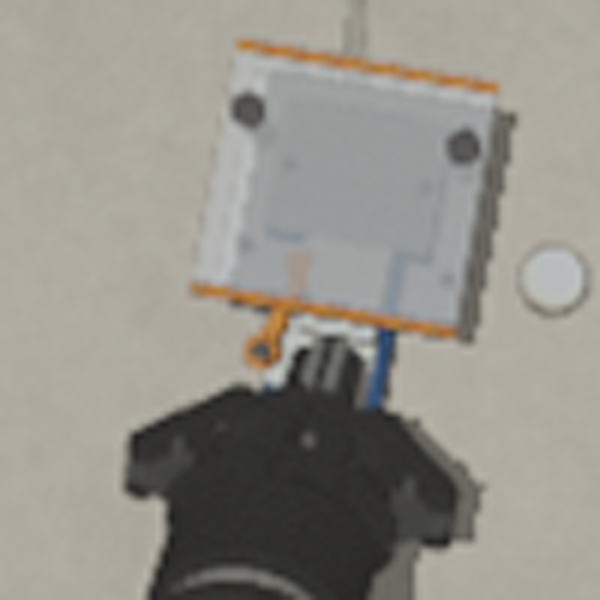

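Request:
step_arm --pt "0 -0.8 0 0.6 0 0 0" --pt "0 -0.5 0 0.4 0 0 0" --pt "0 0 0 0 0 0 0"

```text
time_s: 23.4
position: [0.6115, 0.1744, 0.0151]
tool_rot: [0.064, 0.943, -0.025, 0.327]
wrist_force: [-0.7, 0.8, -0.7]
width: -0.0003
```

```bash
python3 pl.py -.006 .016 -38
```

```text
fix [-0.02    0.0011  0.0151] F [-0.8  0.7] [-0.7  0.8 -0.7] -0.0003 23.4 [-0.07  0.57 -0.58  2.19  1.79  0.69 -0.68]
tool-frame total [-0.0115 -0.0011  0.008 ] dr [-0.3  0.3  0.2] 1
[0, -1.15, -0.11, 0.8, -0.3, 0.3, 0.2]
```

Request:
step_arm --pt "0 -0.5 0 0.4 0 0 0" --pt "0 -0.4 0 0.3 0 0 0" --pt "0 0 0 0 0 0 0"

```text
time_s: 23.78
position: [0.6233, 0.1726, 0.015]
tool_rot: [0.064, 0.943, -0.025, 0.326]
wrist_force: [0.0, 0.7, 0.1]
width: 0.0004
```

```bash
python3 pl.py -.003 .016 -38
python3 - <<'E'
from h import *
im=bot.camera("top");cv2.imwrite("pics/t17.png",cv2.resize(im[225:305,250:350,::-1],None,fx=8,fy=7.5,interpolation=cv2.INTER_CUBIC))
im=bot.camera("scene");cv2.imwrite("pics/s17.png",cv2.resize(im[230:300,260:330,::-1],None,fx=8,fy=8,interpolation=cv2.INTER_CUBIC))
E
```

```text
fix [-0.0081  0.0009  0.015 ] F [-0.1  0.7] [0.  0.7 0.1] 0.0004 23.775 [-0.06  0.57 -0.57  2.17  1.78  0.68 -0.66]
tool-frame total [-0.0046 -0.0009  0.0023] dr [-0.3  0.2  0.2] 1
[0, -0.46, -0.09, 0.23, -0.3, 0.2, 0.2]
```

View pics/t17.png

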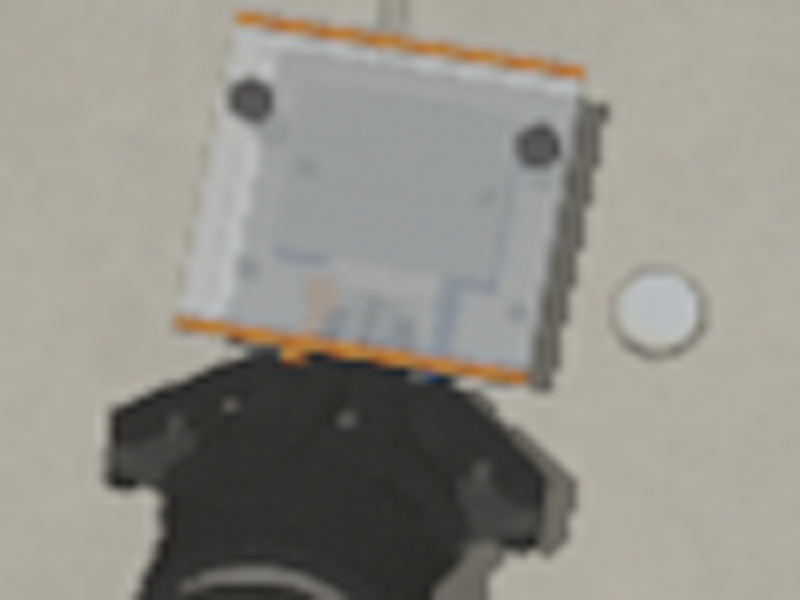

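View pics/s17.png

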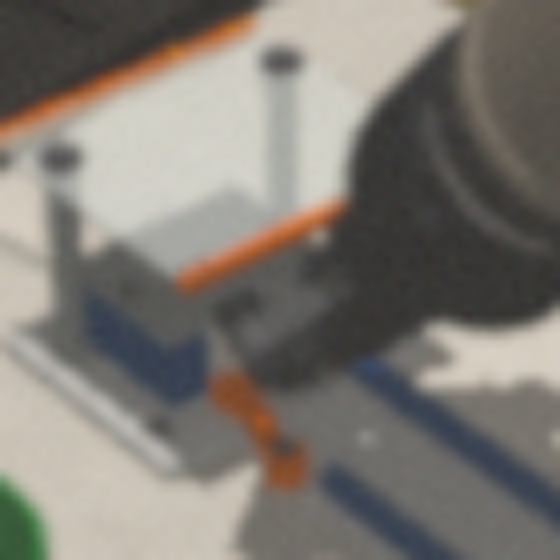

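Request:
step_arm --pt "0 -0.3 0 0.2 0 0 0" --pt "0 0 0 0 0 0 0"

```text
time_s: 24.12
position: [0.6269, 0.1721, 0.0154]
tool_rot: [0.064, 0.943, -0.025, 0.327]
wrist_force: [-0.5, 0.1, -0.3]
width: -0.0001
```

Request:
step_arm --pt "0 -0.3 0 0.2 0 0 0" --pt "0 0 0 0 0 0 0"

```text
time_s: 24.38
position: [0.6302, 0.1718, 0.0154]
tool_rot: [0.064, 0.943, -0.025, 0.326]
wrist_force: [-1.9, 0.1, -1.1]
width: -0.0002
```

```bash
python3 pl.py -.00 .016 -38
python3 - <<'E'
from h import *
im=bot.camera("top");c=cv2.resize(im[250:285,280:325,::-1],None,fx=16,fy=16,interpolation=cv2.INTER_CUBIC)
cv2.imwrite("pics/t18.png",np.clip((c.astype(float)-60)*1.6,0,255).astype(np.uint8))
E
```

```text
fix [-0.0011  0.001   0.0154] F [-1.9 -0.2] [-1.9  0.1 -1.1] -0.0002 24.375 [-0.06  0.58 -0.57  2.16  1.78  0.67 -0.64]
tool-frame total [-0.0012 -0.001   0.0002] dr [-0.3  0.2  0.2] 1
[0, -0.12, -0.1, 0.02, -0.3, 0.2, 0.2]
```

View pics/t18.png

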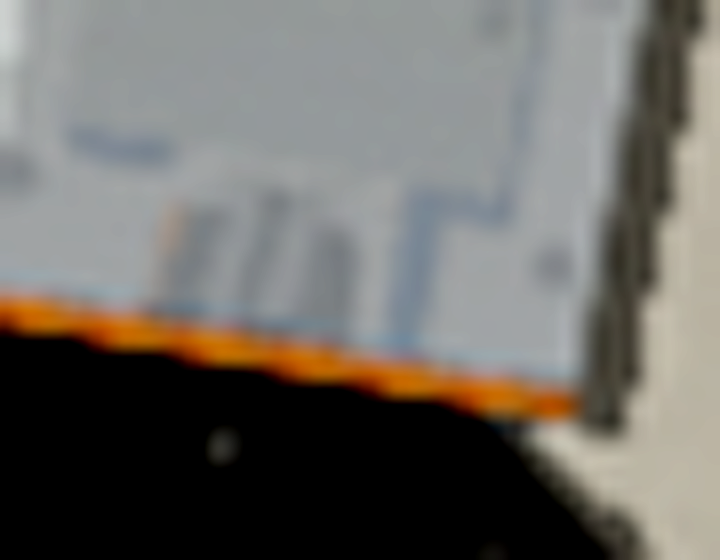

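Request:
step_arm --pt "0 -0.2 0 0.1 0 0 0" --pt "0 0 0 0 0 0 0"

```text
time_s: 24.68
position: [0.6302, 0.1719, 0.0152]
tool_rot: [0.063, 0.943, -0.025, 0.325]
wrist_force: [-0.2, -0.5, 1.1]
width: -0.0004
```

Request:
step_arm --pt "0 -0.2 0 0.15 0 0 0" --pt "0 0 0 0 0 0 0"

```text
time_s: 24.92
position: [0.6301, 0.1719, 0.0151]
tool_rot: [0.062, 0.944, -0.026, 0.324]
wrist_force: [-0.5, -0.3, -0.3]
width: 0.0
```

Request:
step_arm --pt "0 -0.5 0 0.4 0 0 0"

```text
time_s: 25.05
position: [0.631, 0.1723, 0.0137]
tool_rot: [0.061, 0.945, -0.026, 0.321]
wrist_force: [-47.8, -2.9, 39.8]
width: 0.0003
```

```bash
python3 pl.py 0 .016 -38
```

```text
fix [-0.0005  0.0016  0.0137] F [-47.   -9.4] [-47.8  -2.9  39.8] 0.0003 25.05 [-0.06  0.58 -0.57  2.15  1.76  0.66 -0.62]
tool-frame total [-0.0018 -0.0016 -0.0016] dr [-0.2 -0.4  0.5] 1
[0, -0.18, -0.16, -0.16, -0.2, -0.4, 0.5]
```

The force says the block is against the end stop. I'll withdraw the finger so the pawl can close.

Request:
step_arm --pt "0 0.6 0 -0.9 0 0 0" --pt "0 0.8 0 -0.8 0 0 0" --pt "0 1.6 0 -1.4 0 0 0" --pt "0 2.0 0 -1.8 0 0 0" --pt "0 3 0 -2.5 0 0 0" --pt "0 3 0 -2.5 0 0 0" --pt "0 0 0 0 0 0 0"

```text
time_s: 25.92
position: [0.4864, 0.1933, 0.0285]
tool_rot: [0.063, 0.943, -0.025, 0.326]
wrist_force: [0.6, -0.5, 0.1]
width: -0.0002
```

```bash
python3 pl.py -.16 .1 -38
python3 - <<'E'
from h import *
im=bot.camera("top");c=cv2.resize(im[240:295,270:330,::-1],None,fx=12,fy=12,interpolation=cv2.INTER_CUBIC)
cv2.imwrite("pics/t19.png",np.clip((c.astype(float)-60)*1.5,0,255).astype(np.uint8))
im=bot.camera("scene");cv2.imwrite("pics/s19.png",cv2.resize(im[225:305,250:350,::-1],None,fx=8,fy=7.5,interpolation=cv2.INTER_CUBIC))
E
```

```text
fix [-0.1466  0.0026  0.0285] F [ 0.7 -0.4] [ 0.6 -0.5  0.1] -0.0002 25.925 [-0.18  0.45 -0.69  2.4   1.71  0.79 -0.87]
tool-frame total [-0.0336 -0.0029 -0.0645] dr [-0.2  0.2  0.3] 2
[0, -1.68, -0.14, -3.22, -0.1, 0.1, 0.1]
[0, -1.68, -0.14, -3.23, -0.1, 0.1, 0.1]
```

View pics/t19.png

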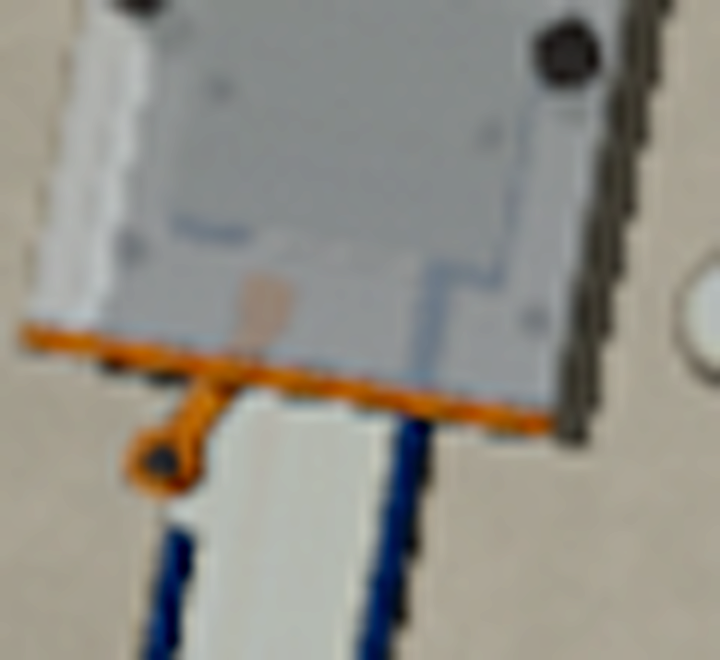

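View pics/s19.png

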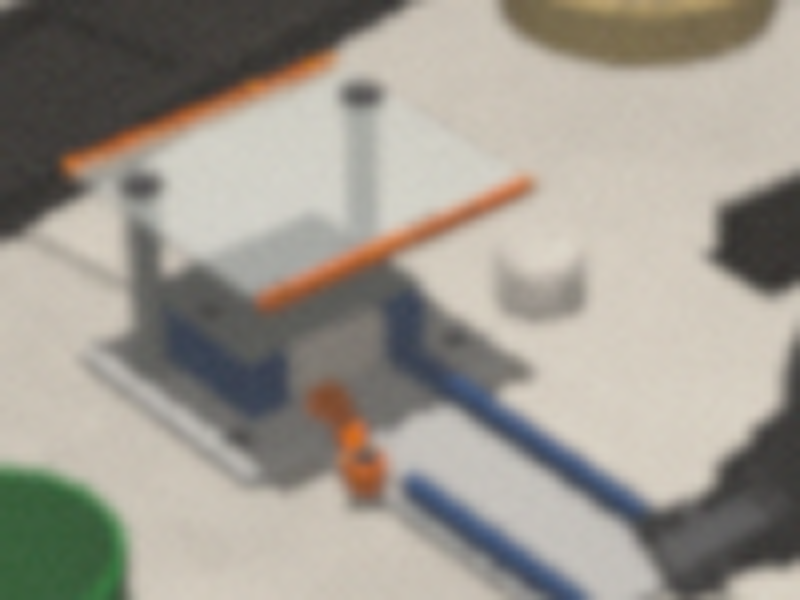

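Request:
step_arm --pt "0 0 0 -3.0 0 0 0" --pt "0 -1.5 0 -4.0 0 0 0" --pt "0 -1.5 0 -4.0 0 0 0" --pt "0 -1.5 0 -3.0 0 0 0" --pt "0 0 0 0 0 0 0"

```text
time_s: 26.65
position: [0.4441, 0.2002, 0.1736]
tool_rot: [0.071, 0.941, -0.024, 0.33]
wrist_force: [-0.1, -0.7, -0.1]
width: 0.0002
```

Run:
```python
from h import *
im=bot.camera("top");cv2.imwrite("pics/top20.png",im[:,:,::-1])
a=cv2.imread("pics/top0.png");b=im[:,:,::-1]
f=lambda q:np.clip((cv2.resize(q[245:300,275:320],None,fx=8,fy=8,interpolation=cv2.INTER_CUBIC).astype(float)-60)*1.5,0,255).astype(np.uint8)
cv2.imwrite("pics/cmp.png",np.hstack([f(a),f(b)]))
s=bot.camera("scene");cv2.imwrite("pics/s20.png",s[:,:,::-1])
cv2.imwrite("pics/cmp2.png",np.hstack([cv2.resize(q[240:300,265:315],None,fx=8,fy=8,interpolation=cv2.INTER_CUBIC) for q in(cv2.imread("pics/scene0.png"),s[:,:,::-1])]))
```

```text
(no output)
```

View pics/cmp.png

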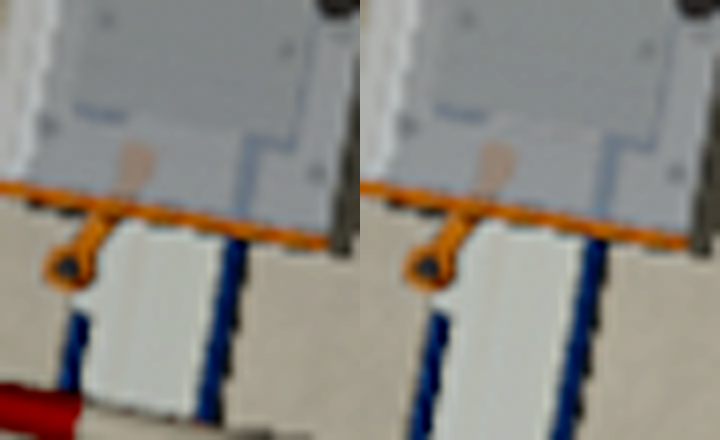

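View pics/cmp2.png

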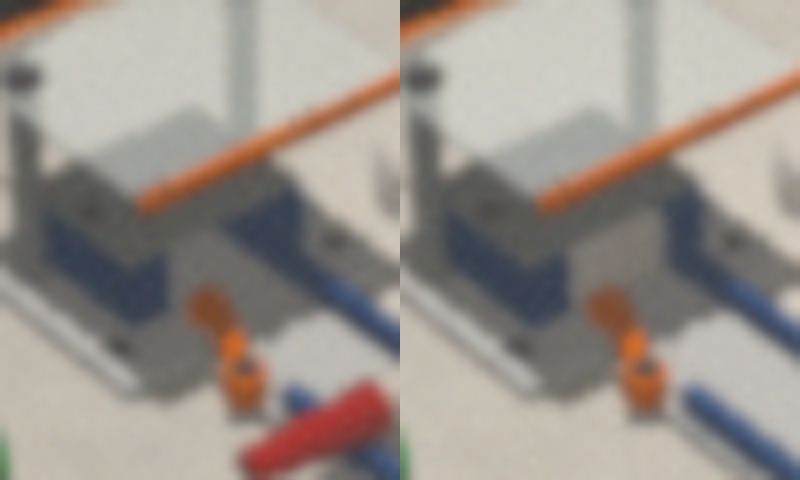

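View pics/top20.png

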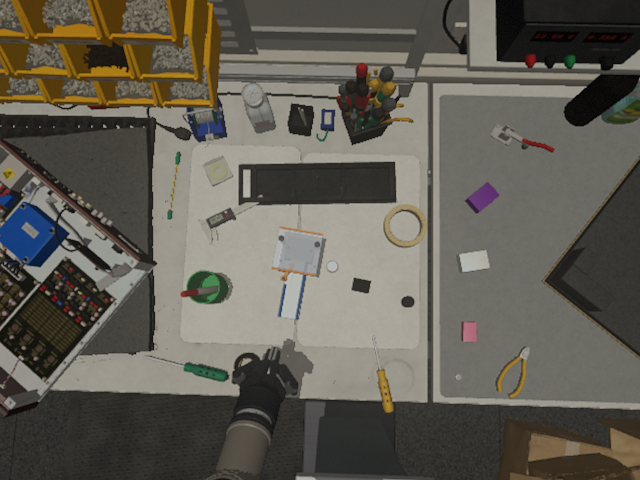

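View pics/s20.png

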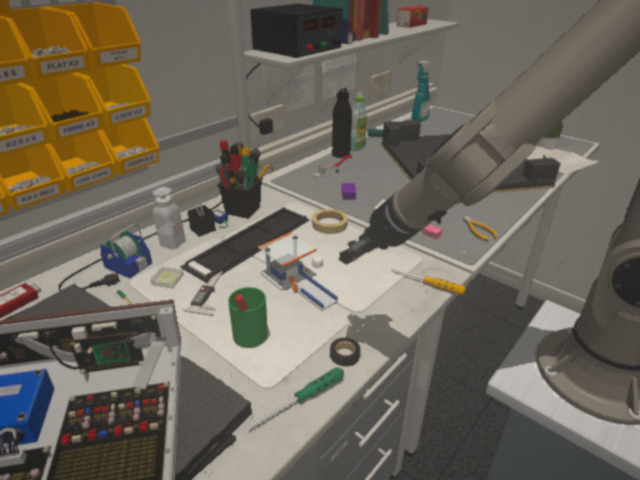

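Pawl position matches the original (shut) in both views, the block's rear face sits in the nest, the pen is in the upright pot, and the heat sink (361,285), capacitor (407,301) and knob (332,266) are where they were. I'll hand it in.

Run:
```python
from bench import bot
o=bot.observe();print(o["time_s"],o["wrist_force"]);print(bot.close_job())
```

```text
26.75 [-0.06117253 -0.40330991 -0.23943402]
the job is handed in; nothing more can be done
None
```

The pen is standing in the green pot, and the spacer block is home under the guard with the pawl shut behind it. I handed the job in at 26.75 s of the 67 s allowed.

- **Pen:** I lifted it off the lane by its red end, tilted it nearly upright and released it inside the pot. The last pictures show it leaning on the pot's wall, with the pot upright.
- **Block:** I laid it lengthwise in the lane and pushed it in with the closed fingers leaning back 38°. It stopped at the end stop, with a brief reaction of about 47 N back along the lane and 40 N upward. The upward part was probably the fingertip touching the lane floor. After I withdrew, its rear face was visible in the nest.
- **Pawl:** its position matched the starting picture in both cameras, so I read it as shut. That comparison is by eye. I had no direct reading of the pawl angle or the block's exact final position.
- **Other items:** the heat sink, capacitor and knob looked unmoved in the top view, and the robot was clear of everything at hand-in.

Two small disagreements turned up along the way. The gripper width read about 3 mm under both the pen's and the block's stated thickness, though both grips held. The two cameras differed by about 1.7° on the fixture's angle, so I used −7.9° from the lane edges and the block went between the walls without contact.

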